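Load and seal the gasketed culture chamber

TASK

Stand every culture carrier that is on the bench upright on the floor of the chamber, close the lid, then swing the hasp over its catch. Then tighten the lid's four wing screws evenly in cross order: a first round that brings each to about half-way (yellow mark), then a second round to the stop (green mark), in each round doing the two screws of one diagonal before those of the other. Leave the other things on the bench undisturbed.

Things in the scene. Friction and masses are not known exactly. Their poses are not given: they have to be found in the camera images.
- chamber_floor (a point): Centre of the inner floor of the fixed aluminium chamber, 8 mm above the bench (bench z = 0); axes are the chamber's (z up). Inside 180 (x) x 130 (y) x 77 mm deep; grey rim flange 240 x 190 mm with black gasket, top 85 mm above the bench. Lid hinge at the +y side, hasp at the -y side. Carriers (60 mm tall) clear the shut lid.
- lid (a joint): Angle (rad) of the aluminium-framed clear lid, 240 x 190 x 12 mm, 0.6 kg: 0 shut flat, 1.57 upright, 1.85 leaning back at its stop (free edge about 0.28 m above the bench). Starts 1.6 to 1.83. Stiff hinge, stays where left; 4 to 8 N at the free edge moves it: push it shut on its outer face with closed fingers. Shut means below 0.05.
- lid_hinge (a point): Middle of the lid's hinge line, 88 mm above the bench, 95 mm to +y of the chamber centre; turns with the lid (x along the hinge; -y towards the free edge, 190 mm away; z outward normal, up when shut). Outer face 12 mm out along z; on it stand the screws and, at x = 0, 149 to 167 mm from the hinge line, the hasp's catch, a brass staple 21 mm tall.
- hasp (a joint): Angle (rad) of the hasp: 0 flat over the shut lid with the brass staple through its slot; starts 1.85 to 2.2, leaning outwards. Swings up and over about a hinge along chamber x; light friction (about 1 N at its end), stays where left; can be pushed over from outside with closed fingers. Over the catch means below 0.12.
- hasp_hinge (a point): Middle of the hasp's hinge line, 105 mm to -y of the chamber centre, 104.5 mm above the bench; turns with the hasp (its +y points along the strap to the free end). Steel strap 36 mm wide, 5 mm thick (centred on this point's plane), 95 mm long; slot 29 to 55 mm from the hinge, red end 55 to 95 mm.
- screw_a (a joint): Angle (rad) of the captive black wing screw at the lid's corner (x -100, y -76 mm from the chamber centre, lid shut; diagonal to screw c). Starts 0 to 0.3 (white tick towards the red mark); 1.1 half-way (yellow mark; 0.8 to 1.6 will do); 2.2 hard stop, tight (green mark; above 2.0 will do). Clockwise from above tightens; friction 0.08 N m, stays where left.
- screw_a_wing (a point): Middle of the wing of screw a, on its axis, 24 mm above the lid's outer face (124 mm above the bench when shut). The wing is a bar 40 mm long (this point's x), 10 mm thick (y), from 8 to 36 mm above the face: grip it across its thickness. z is the screw axis, up when shut; turns with the screw.
- screw_b (a joint): Angle (rad) of the captive black wing screw at the lid's corner (x +100, y -76 mm from the chamber centre, lid shut; diagonal to screw d). Starts 0 to 0.3 (white tick towards the red mark); 1.1 half-way (yellow mark; 0.8 to 1.6 will do); 2.2 hard stop, tight (green mark; above 2.0 will do). Clockwise from above tightens; friction 0.08 N m, stays where left.
- screw_b_wing (a point): Middle of the wing of screw b, on its axis, 24 mm above the lid's outer face (124 mm above the bench when shut). The wing is a bar 40 mm long (this point's x), 10 mm thick (y), from 8 to 36 mm above the face: grip it across its thickness. z is the screw axis, up when shut; turns with the screw.
- screw_c (a joint): Angle (rad) of the captive black wing screw at the lid's corner (x +100, y +76 mm from the chamber centre, lid shut; diagonal to screw a). Starts 0 to 0.3 (white tick towards the red mark); 1.1 half-way (yellow mark; 0.8 to 1.6 will do); 2.2 hard stop, tight (green mark; above 2.0 will do). Clockwise from above tightens; friction 0.08 N m, stays where left.
- screw_c_wing (a point): Middle of the wing of screw c, on its axis, 24 mm above the lid's outer face (124 mm above the bench when shut). The wing is a bar 40 mm long (this point's x), 10 mm thick (y), from 8 to 36 mm above the face: grip it across its thickness. z is the screw axis, up when shut; turns with the screw.
- screw_d (a joint): Angle (rad) of the captive black wing screw at the lid's corner (x -100, y +76 mm from the chamber centre, lid shut; diagonal to screw b). Starts 0 to 0.3 (white tick towards the red mark); 1.1 half-way (yellow mark; 0.8 to 1.6 will do); 2.2 hard stop, tight (green mark; above 2.0 will do). Clockwise from above tightens; friction 0.08 N m, stays where left.
- screw_d_wing (a point): Middle of the wing of screw d, on its axis, 24 mm above the lid's outer face (124 mm above the bench when shut). The wing is a bar 40 mm long (this point's x), 10 mm thick (y), from 8 to 36 mm above the face: grip it across its thickness. z is the screw axis, up when shut; turns with the screw.
- carrier1: Culture carrier: white block 96 (x) x 48 (y) x 30 mm with an upright orange grip fin on top, 60 (x) x 12 (y) x 30 mm (60 mm tall in all), about 0.22 kg. Origin at the centre of its underside, z up. Stands on the bench to the robot's right; may be absent (None). Three fit side by side across the chamber with their length along the chamber's y.
- carrier2: Culture carrier: white block 96 (x) x 48 (y) x 30 mm with an upright blue grip fin on top, 60 (x) x 12 (y) x 30 mm (60 mm tall in all), about 0.22 kg. Origin at the centre of its underside, z up. Stands on the bench to the robot's right; may be absent (None). Three fit side by side across the chamber with their length along the chamber's y.
- carrier3: Culture carrier: white block 96 (x) x 48 (y) x 30 mm with an upright green grip fin on top, 60 (x) x 12 (y) x 30 mm (60 mm tall in all), about 0.22 kg. Origin at the centre of its underside, z up. Stands on the bench to the robot's right; may be absent (None). Three fit side by side across the chamber with their length along the chamber's y.
- carrier4: Culture carrier: white block 96 (x) x 48 (y) x 30 mm with an upright yellow grip fin on top, 60 (x) x 12 (y) x 30 mm (60 mm tall in all), about 0.22 kg. Origin at the centre of its underside, z up. Stands on the bench to the robot's right; may be absent (None). Three fit side by side across the chamber with their length along the chamber's y.
- reagent: Bystander, not to be disturbed: amber reagent bottle, 70 mm across, 150 mm tall; origin at the centre of its underside.
- jar: Bystander, not to be disturbed: clear jar, 60 mm across, 70 mm tall; origin at the centre of its underside.
- tipbox: Bystander, not to be disturbed: blue and grey pipette tip box 120 x 85 x 57 mm; origin at the centre of its underside.
- microplate: Bystander, not to be disturbed: clear microplate 128 x 86 x 15 mm; origin at the centre of its underside.
- beaker: Bystander, not to be disturbed: glass beaker, 70 mm across, 90 mm tall; origin at the centre of its underside.
- timer: Bystander, not to be disturbed: white bench timer 70 x 70 x 20 mm; origin at the centre of its underside.

How it is judged:
By the outcome, as a careful person would: the job done as asked, in the order asked, and still so for the second after the job is handed in, with the robot touching nothing.
Of carrier1, carrier2, carrier3, carrier4 only 2 to 3 are there at a start; the rules pass over those that are not, and their reading is None.
At some moment in a run one of carrier1, carrier2, carrier3, carrier4 may be knocked a few centimetres aside while the robot is not near it.
Once in a run the grip may slacken for a moment while it holds something.
It also fails if it takes over 210 s, if anything falls off the work surface, if the arm or the gripper's body presses on something with over 40 N, if the wrist force passes 120 N, or if a joint passes its speed limit or range.

ROBOT

A 6-joint arm with a two-finger parallel gripper is mounted at the origin on the work surface. World frame = base frame: x ahead of the robot, y to its left, z up, the work surface at z = 0. Lengths are in mm, angles in rad, forces in N, time in s.
With the tool pointing down it reaches from about 350 to 975 mm from the base axis. Payload 7.1 kg.
Tool frame: the origin (TCP) lies between the finger pads; the fingertips stand 14 mm ahead of it and the grasp point (between the pads) lies 5 mm behind it; z points along the fingers, y is the line along which they close (so a half turn about z gives the same grasp; the last joint's range is limited). The gripper opens to 88 mm and grips with 3 to 60 N. Pads are 20 mm wide; open, the fingers measure 115 mm over their backs; the gripper's body (75 mm by 178 mm) begins 61 mm behind the grasp point.
Start: joints at [-1.33, 0.423, 1.63, -0, 1.089, -0.019], TCP at [160.573, -604.004, 236.675] pointing down, gripper open.
Joint ranges: [-3, 3], [-0.9, 2.11], [0.09, 2.58], [-1.31, 4.45], [0.11, 2.69], [-2.54, 2.54]. Speed limits (rad/s): [2.39, 2.39, 3.01, 3.14, 3.14, 3.14].

INTERFACE

Orientations are given as a rotation vector (axis times angle).
In Python, from workcell import ctrl gives the robot as it stands. The module is installed in compiled form; this text tells all that it offers.
- The arm moves only by the tool servo_tool, never from a script. Its argument "plan" is a list of rows, each a list of 3 entries, a list of its own where there are three numbers: the closure, from 0 (fully open) to 1 (shut), then the shift along the world's x, y, z in mm, then the turn about the world's z in degrees. In form: [[hand, [x, y, z], yaw], ...]. A call has 1 to 10 rows; each row is the pose to reach, as a shift and turn from the pose commanded when the call began; what a row does not reach only later rows make up. A row lasts 1/12 s, in which the tool goes at most 41.7 mm and 7.16 degrees, less where a joint would pass 70% of its speed; a pose out of reach is approached as far as the arm can. A call with a gripper value outside its range is refused whole. The fingers move at their own pace and stop on an object; the grip force is fixed at half the most. Time passes only in rows, so rows that repeat a pose let the fingers close. It gives the time, the measured TCP pose, the force, the opening and the grip force at its end, in the units of the state.
- ctrl.get_obs(): the state, without advancing time (a new reading comes with each control period).
- ctrl.get_image(name): name is "side" or "top"; returns the picture (384x512x3 uint8, blue, green, red); there is no depth.
- ctrl.camera_info(name): a dict with "fovy" (degrees; the focal length in pixels is half the picture's height over the tangent of half this angle, whatever the lens; pixels are square), "cx", "cy" (the principal point, pixels), "k1" (the pictures are not rectified: a ray, as slopes to the right and down, at radius r is drawn at 1 + k1 r^2 times it, then the intrinsics apply), "rvec" (rotation vector, rad) and "tvec" (3), from world to camera coordinates, as OpenCV has them. Camera axes: x right, y down, z forward; pixel columns grow to the right and rows downward; lengths in mm; the calibration is good to about 2 mm. A picture is of the moment at which its call begins. camera_info takes no time and is no camera call.
- ctrl.close_job(): hands the job in; it is judged then, once.
The state is a dict: "t": time; "qpos": joint angles; "qvel": joint speeds; "joint_torque": joint torques, N m; "ee_pos": TCP position; "orientation": TCP orientation; "ft_force": force on the tool from outside, world axes, zero at the start; "moment": the same for the moment, N m; "width": finger opening in mm; "grasp_force": force on a finger pad.
Only numpy, scipy, OpenCV 4.12 (cv2) and the standard library are available. Lean on these libraries where they do the work, as an engineer would, in place of code of your own. Each camera call takes 0.05 s, during which the arm holds its last target. There are 200 camera calls.

## Working session

There is one attempt and no reset: what is moved stays moved. The work goes in short steps, Python scripts to look and compute and a tool call to move; the robot and the scene stay as the last step left them, time stands still between calls to the robot, and variables do not carry over. Pictures are saved under pics/ and viewed, at most 14 in all, crops included, and the job is handed in when it is done.

Besides the shell and the picture viewer there is one more tool, called after "Call:" by a JSON object that holds its "fn" and its "kwargs". servo_tool: Moves the arm, as the interface text tells. Its arguments: {"type":"object","properties":{"plan":{"type":"array"}},"required":["plan"]}

```bash
mkdir -p pics
cat > h.py <<'E'
import numpy as np, cv2
from workcell import ctrl
def K(n):
    c=ctrl.camera_info(n); f=192/np.tan(np.radians(c['fovy'])/2)
    R=cv2.Rodrigues(np.array(c['rvec'],float))[0]; return c,f,R,np.array(c['tvec'],float)
def proj(n,P):
    c,f,R,t=K(n); q=np.atleast_2d(P)@R.T+t; s=q[:,:2]/q[:,2:]; r2=(s**2).sum(1,keepdims=True)
    return s*(1+c['k1']*r2)*f+[c['cx'],c['cy']]
def ray(n,uv):
    c,f,R,t=K(n); d=(np.atleast_2d(uv)-[c['cx'],c['cy']])/f; s=d.copy()
    for _ in range(20): s=d/(1+c['k1']*(s**2).sum(1,keepdims=True))
    v=np.c_[s,np.ones(len(s))]@R; return -R.T@t, v
def at(n,uv,z):
    o,v=ray(n,uv); return o+v*((z-o[2])/v[:,2])[:,None]
def tri(uvs):
    A=np.zeros((3,3)); b=np.zeros(3)
    for n,uv in uvs:
        o,v=ray(n,uv); v=v[0]/np.linalg.norm(v[0]); M=np.eye(3)-np.outer(v,v); A+=M; b+=M@o
    return np.linalg.solve(A,b)
def snap(n,name): 
    im=ctrl.get_image(n); cv2.imwrite(f'pics/{name}_{n}.png',im); return im
E
python3 - <<'E'
from h import *
for n in('side','top'):
    snap(n,'a'); c,f,R,t=K(n); print(n,f,c['k1'],c['cx'],c['cy'],-R.T@t,R[2])
print(ctrl.get_obs())
a=cv2.imread('pics/a_top.png');cv2.imwrite('pics/a_top_b.png',cv2.resize(a,(800,600),interpolation=3))
a=cv2.imread('pics/a_side.png');cv2.imwrite('pics/a_side_b.png',cv2.resize(a,(800,600),interpolation=3))
E
```

```text
side 380.1976320572049 -0.00019085784877434473 260.27619570902283 184.36039139548598 [322.92468669 831.22175102 638.56439916] [ 0.19928864 -0.81723452 -0.54075112]
top 492.42392341572753 -0.1575080995260984 256.44532690362826 178.80487479210606 [ 401.74685894   17.6915044  1439.94215265] [ 0.06972873 -0.0169242  -0.99742242]
{'t': 0.1, 'qpos': array([-1.32997460e+00,  4.23768255e-01,  1.63056458e+00,  1.65279010e-05,
        1.08857945e+00, -1.90064737e-02]), 'qvel': array([ 7.42216675e-04, -1.02748535e-03, -2.37446199e-03,  2.59801361e-05,
       -7.26729395e-04, -1.21116861e-04]), 'joint_torque': array([ 2.65468898e-04, -5.45612097e+01, -2.74324840e+01,  6.45266287e-02,
        1.88683136e-02, -2.32712392e-05]), 'ee_pos': array([ 160.48878501, -603.57521034,  235.99626509]), 'orientation': array([-3.11381801e+00, -4.06808017e-01,  2.06487408e-04]), 'ft_force': array([-0.56120014,  0.12776177, -0.22264519]), 'moment': array([-0.04695095, -0.02904358, -0.01271983]), 'grasp_force': 0.0, 'width': 87.78288702290668}
```

View pics/a_top_b.png

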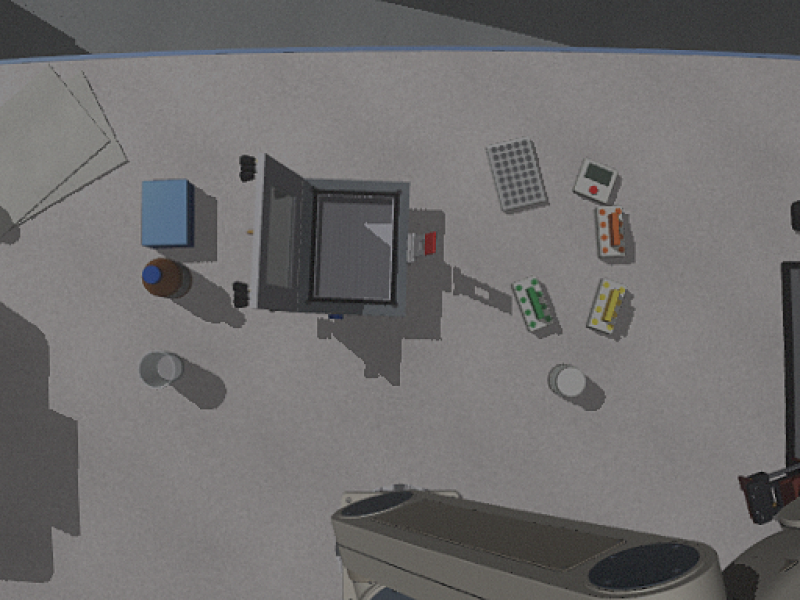

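View pics/a_side_b.png

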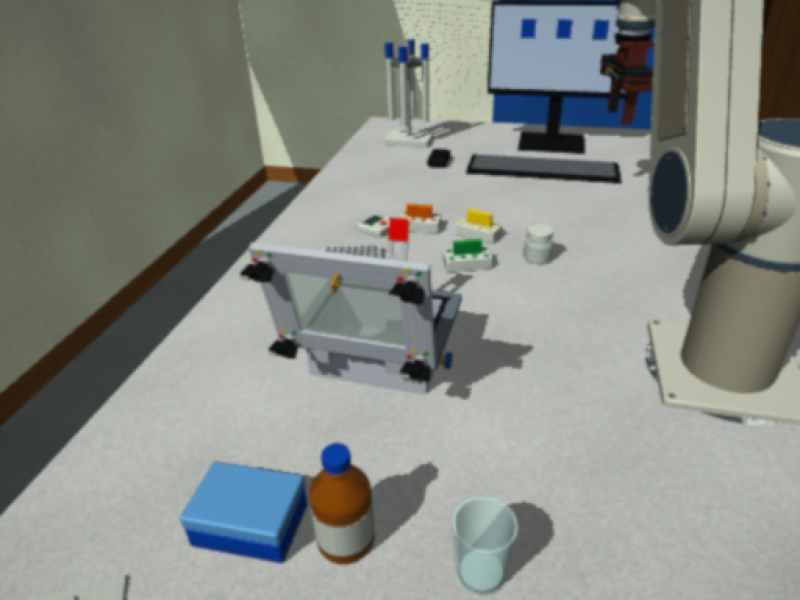

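The top view shows three carriers (800-px scale: green at 535,303, yellow at 608,305, orange at 611,231). The chamber is centred at about (355,247), with its lid leaning left (+y) and the red hasp end at (430,243). Next I measure the carriers and zoom in on the chamber.

```bash
cat > fit.py <<'E'
from h import *
from scipy.optimize import minimize
HSV={'orange':((5,150,90),(14,255,255)),'yellow':((22,130,90),(34,255,255)),'green':((45,110,50),(75,255,255))}
def corners(x,y,a,z0=30,z1=60,lx=30,ly=6):
    c,s=np.cos(a),np.sin(a)
    return np.array([[x+c*i-s*j,y+s*i+c*j,z] for i in(-lx,lx) for j in(-ly,ly) for z in(z0,z1)])
def mask(im,col,ok=None):
    m=cv2.inRange(cv2.cvtColor(im,cv2.COLOR_BGR2HSV),*[np.array(v) for v in HSV[col]])
    if ok is not None: m=m&ok
    n,l,st,ce=cv2.connectedComponentsWithStats(m)
    if n<2: return m,None,0
    k=1+np.argmax(st[1:,4]); return (l==k).astype(np.uint8)*255,ce[k],st[k,4]
def ok(n):
    m=np.zeros((384,512),np.uint8); q=proj(n,[[200,-120,0],[900,-120,0],[900,-480,0],[200,-480,0]])
    return cv2.fillConvexPoly(m,q.astype(np.int32),255)
def hull(n,P):
    m=np.zeros((384*4,512*4),np.uint8); q=cv2.convexHull(proj(n,P).astype(np.float32)*4+2)
    cv2.fillConvexPoly(m,q.astype(np.int32),255); return cv2.resize(m,(512,384),interpolation=cv2.INTER_AREA)/255.
def fit(ims,col,z=0):
    ms={}
    for n in ims:
        m,ce,a=mask(ims[n],col,ok(n))
        if a>15: ms[n]=(m/255.,ce)
    if 'top' in ms: x0=at('top',ms['top'][1],50+z)[0]
    else: return None
    def cost(p): return sum(np.minimum(abs(hull(n,corners(*p[:2],p[2]/50,30+z,60+z))-ms[n][0]).sum()/ms[n][0].sum(),1.5) for n in ms)
    best=min((minimize(cost,[x0[0],x0[1],a*50],method='Nelder-Mead',options=dict(initial_simplex=[[x0[0],x0[1],a*50],[x0[0]+8,x0[1],a*50],[x0[0],x0[1]+8,a*50],[x0[0],x0[1],a*50+12]])) for a in np.arange(-1.5,1.5,.4)),key=lambda r:r.fun)
    return best.x[0],best.x[1],np.degrees(best.x[2]/50),best.fun,list(ms)
E
python3 - <<'E'
from fit import *
ims={n:cv2.imread(f'pics/a_{n}.png') for n in('top','side')}
for c in HSV: print(c,fit(ims,c))
a=ims['top'][90:215,140:300]; cv2.imwrite('pics/b.png',cv2.resize(a,None,fx=4.8,fy=4.8,interpolation=2))
E
```

```text
orange (np.float64(593.8726447536097), np.float64(-406.519017406129), np.float64(-5.890919728437571), np.float64(2.434002869440459), ['top', 'side'])Traceback (most recent call last):
  File "<stdin>", line 3, in <module>
  File "fit.py", line 27, in fit
    best=min((minimize(cost,[x0[0],x0[1],a*50],method='Nelder-Mead',options=dict(initial_simplex=[[x0[0],x0[1],a*50],[x0[0]+8,x0[1],a*50],[x0[0],x0[1]+8,a*50],[x0[0],x0[1],a*50+12]])) for a in np.arange(-1.5,1.5,.4)),key=lambda r:r.fun)
  File "fit.py", line 27, in <genexpr>
    best=min((minimize(cost,[x0[0],x0[1],a*50],method='Nelder-Mead',options=dict(initial_simplex=[[x0[0],x0[1],a*50],[x0[0]+8,x0[1],a*50],[x0[0],x0[1]+8,a*50],[x0[0],x0[1],a*50+12]])) for a in np.arange(-1.5,1.5,.4)),key=lambda r:r.fun)
              ~~~~~~~~^^^^^^^^^^^^^^^^^^^^^^^^^^^^^^^^^^^^^^^^^^^^^^^^^^^^^^^^^^^^^^^^^^^^^^^^^^^^^^^^^^^^^^^^^^^^^^^^^^^^^^^^^^^^^^^^^^^^^^^^^^^^^^^^^^^^^^^^^^^^^^^^^^^^^^^^^^^^^^^^^
    res = _minimize_neldermead(fun, x0, args, callback, bounds=bounds,
                               **options)
    fsim[j] = func(sim[j])
        
[... 414 characters left out ...]
    def cost(p): return sum(np.minimum(abs(hull(n,corners(*p[:2],p[2]/50,30+z,60+z))-ms[n][0]).sum()/ms[n][0].sum(),1.5) for n in ms)
                                           ~~~~^^^^^^^^^^^^^^^^^^^^^^^^^^^^^^^^^^^^^
  File "fit.py", line 17, in hull
    m=np.zeros((384*4,512*4),np.uint8); q=cv2.convexHull(proj(n,P).astype(np.float32)*4+2)
                                                         ~~~~^^^^^
  File "h.py", line 7, in proj
    c,f,R,t=K(n); q=np.atleast_2d(P)@R.T+t; s=q[:,:2]/q[:,2:]; r2=(s**2).sum(1,keepdims=True)
            ~^^^
  File "h.py", line 4, in K
    c=ctrl.camera_info(n); f=192/np.tan(np.radians(c['fovy'])/2)
ValueError: time passes only in moves, steps and waits
```

```bash
python3 - <<'E'
import re
s=open('h.py').read()
s=s.replace("def K(n):","_C={}\ndef K(n):\n    if n not in _C: _C[n]=_K(n)\n    return _C[n]\ndef _K(n):")
open('h.py','w').write(s)
s=open('fit.py').read()
s=s.replace("np.minimum(abs(hull","(abs(hull").replace(".sum(),1.5)",".sum())")
s=s.replace("m=np.zeros((384*4,512*4),np.uint8); q=cv2.convexHull(proj(n,P).astype(np.float32)*4+2)\n    cv2.fillConvexPoly(m,q.astype(np.int32),255);","m=np.zeros((384*4,512*4),np.uint8); q=cv2.convexHull(proj(n,P).astype(np.float32)*4+2)\n    cv2.fillConvexPoly(m,np.rint(q).astype(np.int32),255);")
open('fit.py','w').write(s)
E
python3 - <<'E'
from fit import *
ims={n:cv2.imread(f'pics/a_{n}.png') for n in('top','side')}
for n in ims:
  h=cv2.cvtColor(ims[n],cv2.COLOR_BGR2HSV)
  for c,p,q in(('orange',(394,150),(268,136)),('yellow',(391,195),(307,140)),('green',(344,192),(298,158))):
    p=p if n=='top' else q; m,ce,a=mask(ims[n],c,ok(n)); print(n,c,a,ce,h[p[1]-1:p[1]+2,p[0]-1:p[0]+2].reshape(-1,3)[::2].tolist())
a=ims['top'][90:215,140:300]; cv2.imwrite('pics/b.png',cv2.resize(a,None,fx=4.8,fy=4.8,interpolation=2))
t=ims['top'][110:225,305:425]; s=ims['side'][115:180,215:335]
f=lambda a:cv2.resize(a,(600,int(a.shape[0]*5)),interpolation=0)
cv2.imwrite('pics/c.png',cv2.resize(np.vstack([f(t),f(s)]),(400,600)))
E
```

```text
top orange 82 [393.92682927 145.32926829] [[10, 166, 134], [9, 156, 137], [10, 162, 137], [10, 155, 138], [10, 164, 137]]
top yellow 107 [391.69158879 194.24299065] [[28, 138, 124], [27, 145, 137], [28, 143, 141], [28, 143, 134], [27, 147, 139]]
top green 58 [342.63793103 193.06896552] [[67, 114, 101], [169, 24, 85], [63, 84, 85], [65, 117, 96], [62, 35, 95]]
side orange 57 [267.64912281 136.94736842] [[12, 255, 161], [12, 255, 162], [12, 255, 161], [12, 242, 160], [13, 255, 160]]
side yellow 85 [306.58823529 140.95294118] [[25, 255, 193], [25, 255, 193], [25, 255, 192], [25, 255, 191], [25, 255, 191]]
side green 154 [299.19480519 157.68831169] [[69, 239, 94], [69, 239, 93], [69, 236, 93], [69, 233, 92], [69, 230, 92]]
```

View pics/b.png

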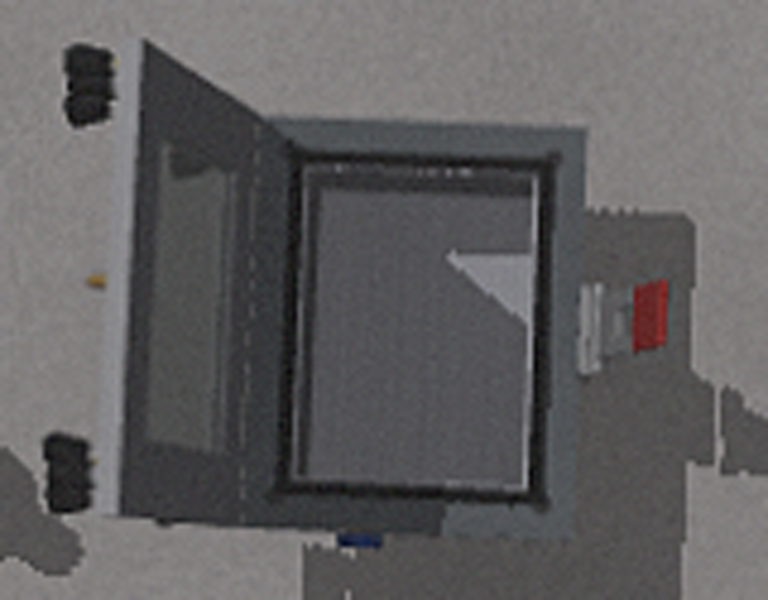

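The chamber crop (4.8x) shows the flange's hasp-side corners at (587,128) and (573,537), and gasket corners at (560,152), (547,508), (275,500) and (292,145). The lid leans to +y and the hasp leans out.

Run:
```python
from fit import *
f=lambda p:(np.array(p)+.5)/4.8-.5+[140,90]
C=at('top',f([(587,128),(573,537)]),85); G=at('top',f([(560,152),(547,508),(275,500),(292,145)]),85)
print(C.round(1),np.linalg.norm(C[0]-C[1])); print(G.round(1),G.mean(0))
d=C[0]-C[1]; yaw=np.arctan2(d[1],d[0]); R=np.array([[np.cos(yaw),-np.sin(yaw)],[np.sin(yaw),np.cos(yaw)]])
print('yaw',np.degrees(yaw),'centre',C.mean(0)[:2]+R@[0,95])
g=G[0]+G[3]-G[1]-G[2]; print('gyaw',np.degrees(np.arctan2(g[1],g[0])))
HSV['orange']=((4,110,70),(17,255,255));HSV['yellow']=((20,90,80),(36,255,255));HSV['green']=((45,80,50),(78,255,255))
ims={n:cv2.imread(f'pics/a_{n}.png') for n in('top','side')}
for c in HSV:
  for n in ims: print(c,n,mask(ims[n],c,ok(n))[1:])
  print(c,fit(ims,c))
```

```text
[[671.3 -22.5  85. ]
 [433.9 -11.6  85. ]] 237.65559149210978
[[657.2  -6.6  85. ]
 [450.7   3.1  85. ]
 [456.8 159.2  85. ]
 [663.  149.1  85. ]] [556.9116287   76.20344245  85.        ]
yaw -2.6263644492151452 centre [556.93035228  77.88177563]
gyaw -2.7537919974483627
orange top (array([393.64285714, 145.1031746 ]), np.int32(126))
orange side (array([267.26865672, 137.05970149]), np.int32(67))
orange (np.float64(592.3942567643101), np.float64(-403.6466073810342), np.float64(2.0922341412752736), np.float64(2.181367206915934), ['top', 'side'])
yellow top (array([391.60544218, 194.5170068 ]), np.int32(147))
yellow side (array([306.94339623, 141.50943396]), np.int32(106))
yellow (np.float64(449.41327385756426), np.float64(-391.00221165398176), np.float64(-25.43898143183818), np.float64(1.285273606297865), ['top', 'side'])
green top (array([342.97, 193.19]), np.int32(100))
green side (array([299.03954802, 157.89265537]), np.int32(177))
green (np.float64(456.26238807360386), np.float64(-252.28336884688116), np.float64(21.924547971877395), np.float64(0.8059359698681732), ['top', 'side'])
```

View pics/c.png

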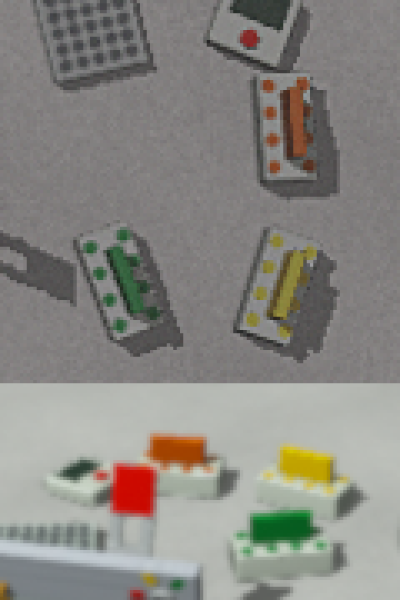

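Run:
```python
from fit import *
for nm,t,s in(('o',(393.64,145.1),(267.27,137.06)),('y',(391.6,194.5),(306.9,141.5)),('g',(342.97,193.2),(299.04,157.9))):
    P=tri([('top',t),('side',s)]); print(nm,P.round(1),[(proj(n,P)-u).round(1) for n,u in(('top',t),('side',s))], at('top',t,50).round(), at('side',s,47).round())
# base position as sanity: flange corner & chamber in side
print(proj('side',[[671,-22,85],[434,-12,85],[160,-604,236]]), proj('top',[[160,-604,236]]))
```

```text
o [ 595.3 -411.2   27.4] [array([[0. , 0.2]]), array([[-0.2, -0. ]])] [[ 593. -404.   50.]] [[ 586. -371.   47.]]
y [ 449.  -400.3   27.6] [array([[0.1, 0.6]]), array([[-0.5, -0. ]])] [[ 450. -394.   50.]] [[ 443. -361.   47.]]
g [ 455.6 -253.9   39.1] [array([[0. , 0.1]]), array([[-0.1, -0. ]])] [[ 455. -252.   50.]] [[ 454. -240.   47.]]
[[211.52458092 175.93478406]
 [294.90581268 186.62614007]
 [396.83378953  70.31885718]] [[492.8912611  303.56001794]]
```

Run:
```python
from h import *
s=1.5625
print('jar top', at('top',np.array([[572,381]])/s,70), at('side',np.array([[539,232]])/s,70))
print('bottle cap', at('top',np.array([[152,274]])/s,148), at('side',np.array([[336,450]])/s,150))
print('beaker rim', at('top',np.array([[157,370]])/s,90), at('side',np.array([[485,510]])/s,90))
print('tipbox top', at('top',np.array([[142,181],[188,180],[187,245],[142,246]])/s,57), at('side',np.array([[183,512],[217,463],[305,478],[284,528]])/s,57))
print('microplate', at('top',np.array([[487,147],[533,138],[547,205],[501,213]])/s,15))
print('base plate side',at('side',np.array([[650,322],[668,405]])/s,10))
```

```text
jar top [[ 311.66992914 -310.91902525   70.        ]] [[ 313.05822364 -286.99893796   70.        ]]
bottle cap [[505.50398391 419.58048148 148.        ]] [[505.81496358 420.0284879  150.        ]]
beaker rim [[339.80370183 427.55927827  90.        ]] [[343.67405877 416.75129307  90.        ]]
tipbox top [[685.44146097 470.26247756  57.        ]
 [685.46525241 383.20110032  57.        ]
 [565.15011826 383.09344223  57.        ]
 [564.4762161  467.52977932  57.        ]] [[684.09668663 466.38175401  57.        ]
 [680.36208981 392.44865535  57.        ]
 [563.44083225 391.61256617  57.        ]
 [561.35612083 461.68556722  57.        ]]
microplate [[ 751.30344852 -172.92363567   15.        ]
 [ 768.96492817 -261.69526136   15.        ]
 [ 639.45177999 -284.46818586   15.        ]
 [ 624.53420374 -196.40783603   15.        ]]
base plate side [[106.58434703 -92.23721856  10.        ]
 [103.76468997 119.41387894  10.        ]]
```

The side camera's depth disagrees with the top by a few px at a distance, so I use the top view with the known heights for x and y, and check at the gripper once close.

```bash
sed -i "s/^HSV=.*/HSV={'orange':((4,110,70),(17,255,255)),'yellow':((20,90,80),(36,255,255)),'green':((45,80,50),(78,255,255))}/" fit.py
cat >> fit.py <<'E'
def look(name,sub=None):
    im=snap('top',name); r={}
    for c in sub or HSV:
        f=fit({'top':im},c); r[c]=f; print(c,f and np.round(f[:4],2))
        m,ce,a=mask(im,c,ok('top')); rr=cv2.minAreaRect(cv2.findNonZero(m)) if a else None
        if rr:
            b=at('top',cv2.boxPoints(rr),58); e=[b[1]-b[0],b[2]-b[1]]; e=max(e,key=np.linalg.norm); print('   rect yaw',np.degrees(np.arctan2(e[1],e[0])).round(1),at('top',rr[0],50)[0].round(1))
    return im
E
python3 - <<'E'
from fit import *
im=look('d')
E
```

```text
orange [ 5.9257e+02 -4.0518e+02  2.6600e+00  4.3000e-01]
   rect yaw -178.5 [ 594.2 -404.8   50. ]
yellow [ 4.5071e+02 -3.9433e+02 -2.2510e+01  2.9000e-01]
   rect yaw -20.4 [ 450.5 -395.5   50. ]
green [ 455.7  -253.07   20.17    0.48]
   rect yaw -159.7 [ 456.3 -255.2   50. ]
```

Call:
{"fn": "servo_tool", "kwargs": {"plan": [[0, [40, 40, 0], 0], [0, [75, 75, 0], 2], [0, [105, 110, 0], 3], [0, [135, 145, 0], 4], [0, [165, 180, 0], 5], [0, [190, 215, 0], 5.3], [0, [215, 250, 0], 5.3], [0, [240, 285, 0], 5.3], [0, [270, 320, 0], 5.3], [0, [295, 350, 0], 5.3]]}}

```text
t: 0.98
ee_pos: [430.0, -284.4, 236.7]
orientation: [-3.093, -0.55, 0.0]
ft_force: [0.6, -0.1, 0.7]
width: 87.8
grasp_force: 0.0
```

Call:
{"fn": "servo_tool", "kwargs": {"plan": [[0, [0, 0, -40], 0], [0, [0, 0, -80], 0], [0, [0, 0, -120], 0], [0, [0, 0, -130], 0], [0, [0, 0, -130], 0], [0, [0, 0, -130], 0]]}}

```text
t: 1.48
ee_pos: [429.5, -286.7, 107.2]
orientation: [-3.093, -0.55, 0.001]
ft_force: [0.8, -0.2, 0.9]
width: 87.7
grasp_force: 0.0
```

Run:
```python
from fit import *
o=ctrl.get_obs(); print(o['ee_pos'],o['orientation'],o['qpos'])
s=snap('side','e'); t=snap('top','e')
p=proj('side',[o['ee_pos']])[0]; q=proj('top',[o['ee_pos']])[0]; print(p,q)
cv2.circle(s,tuple(p.astype(int)),1,(255,0,255),-1); cv2.circle(t,tuple(q.astype(int)),1,(255,0,255),-1)
f=lambda a,x,y:cv2.resize(a[y-40:y+60,x-65:x+65],None,fx=4,fy=4,interpolation=2)
cv2.imwrite('pics/e.png',np.hstack([f(s,295,155)[:, :400],f(t,343,190)[:,:400]]))
```

```text
[ 429.49067481 -286.65967853  107.18404875] [-3.09271346e+00 -5.49963944e-01  5.48757948e-04] [-6.11590111e-01  4.62822493e-01  1.95033104e+00  1.05312659e-05
  7.28941353e-01  6.07226196e-01]
[309.18847989 135.17295279] [359.73727468 201.64661153]
```

View pics/e.png

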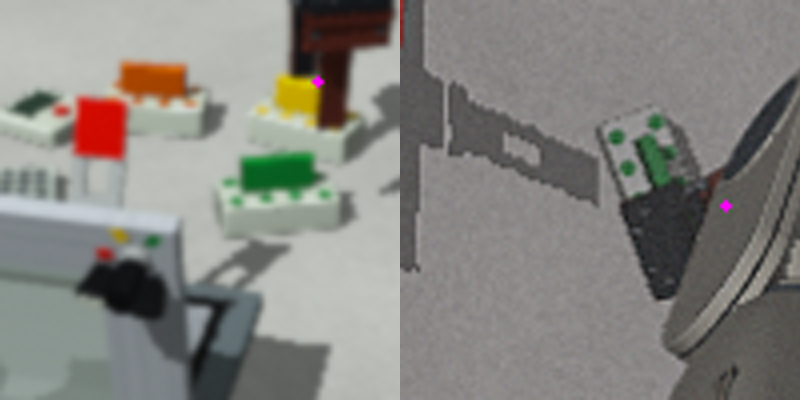

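Run:
```python
from h import *
o=np.array([429.5,-286.7,107.2]); a=np.radians(20.2)
X=np.array([np.cos(a),np.sin(a),0]); Y=np.array([np.sin(a),-np.cos(a),0])
f=lambda n,P:((proj(n,P)-([343-65,150] if n=='top' else [295-65,115])+.5)*4-.5+([400,0] if n=='top' else 0)).round()
for z in(66,130): print('body',z,f('top',[o+sx*37.5*X+sy*89*Y+[0,0,z] for sx in(-1,1) for sy in(-1,1)]))
for n in('side','top'): print(n,'tips outer/inner',f(n,[o+s*d*Y+e*X-[0,0,14] for s in(-1,1) for d in(44,57) for e in(-10,10)]))
```

```text
body 66 [[646. 309.]
 [895. 210.]
 [604. 201.]
 [854. 104.]]
body 130 [[665. 312.]
 [927. 208.]
 [621. 198.]
 [883.  96.]]
side tips outer/inner [[343. 121.]
 [318. 123.]
 [347. 129.]
 [322. 131.]
 [317.  74.]
 [293.  76.]
 [313.  68.]
 [290.  69.]]
top tips outer/inner [[671. 245.]
 [660. 218.]
 [653. 252.]
 [643. 225.]
 [787. 199.]
 [777. 172.]
 [804. 193.]
 [794. 166.]]
```

Run:
```python
from h import *
s=lambda x,y:np.array([[230+(x+.5)/4-.5,115+(y+.5)/4-.5]])
for nm,b,t30,t60 in(('g',(275,233),(275,205),(277,157)),('o',(163,135),(163,110),(155,65))):
  print(nm,'front bottom z0',at('side',s(*b),0),'front top z30',at('side',s(*t30),30),'fin top z60',at('side',s(*t60),60))
for y in(-229,-253,-380,-405): print(y,[((proj('side',[[x,y,z]])[0]-[230,115]+.5)*4-.5).round() for x,z in((455,0),(455,30),(455,60))])
```

```text
g front bottom z0 [[ 4.52145447e+02 -2.24484609e+02 -1.13686838e-13]] front top z30 [[ 452.16333624 -217.77065751   30.        ]] fin top z60 [[ 455.02515736 -242.41792195   60.        ]]
o front bottom z0 [[ 576.16834194 -376.71062528    0.        ]] front top z30 [[ 574.01212696 -367.35635512   30.        ]] fin top z60 [[ 586.91303741 -395.52738667   60.        ]]
-229 [array([272., 230.]), array([273., 198.]), array([275., 165.])]
-253 [array([276., 215.]), array([278., 183.]), array([279., 151.])]
-380 [array([296., 145.]), array([298., 115.]), array([299.,  84.])]
-405 [array([300., 132.]), array([301., 102.]), array([303.,  72.])]
```

The close view shows the fingers exactly where the calibration projects them (near tip about 335,127 in the side crop). Block edges in the side view also agree with the top-view positions to about 1 px, so I go ahead with green.

Call:
{"fn": "servo_tool", "kwargs": {"plan": [[0, [27, 35, 0], 0], [0, [27, 35, 0], 0], [0, [27, 35, -30], 0], [0, [27, 35, -60], 0], [0, [27, 35, -60], 0], [1, [27, 35, -60], 0], [1, [27, 35, -60], 0], [1, [27, 35, -60], 0], [1, [27, 35, -60], 0], [1, [27, 35, -60], 0]]}}

```text
t: 2.42
ee_pos: [457.0, -251.9, 48.0]
orientation: [3.092, 0.55, 0.003]
ft_force: [0.2, 0.3, -0.1]
width: 58.0
grasp_force: 0.0
```

Call:
{"fn": "servo_tool", "kwargs": {"plan": [[1, [0, 0, 0], 0], [1, [0, 0, 0], 0], [1, [0, 0, 0], 0], [1, [0, 0, 0], 0], [1, [0, 0, 0], 0]]}}

```text
t: 2.83
ee_pos: [456.3, -251.3, 46.6]
orientation: [-3.093, -0.551, 0.0]
ft_force: [-0.3, 0.1, 0.1]
width: 24.3
grasp_force: 0.0
```

Call:
{"fn": "servo_tool", "kwargs": {"plan": [[1, [0, 0, 0], 0], [1, [0, 0, 0], 0], [1, [0, 0, 0], 0], [1, [0, 0, 15], 0], [1, [0, 0, 50], 0], [1, [0, 0, 90], 0], [1, [0, 0, 130], 0], [1, [0, 0, 170], 0], [1, [0, 0, 210], 0], [1, [0, 0, 240], 0]]}}

```text
t: 3.67
ee_pos: [456.5, -251.5, 289.9]
orientation: [3.091, 0.55, 0.003]
ft_force: [0.6, -0.5, -3.2]
width: 11.8
grasp_force: 30.0
```

Call:
{"fn": "servo_tool", "kwargs": {"plan": [[1, [16, 32, 0], 7], [1, [32, 65, 0], 14], [1, [48, 98, 0], 21], [1, [64, 130, 0], 28], [1, [80, 163, 0], 35], [1, [96, 196, 0], 42], [1, [112, 228, 0], 49], [1, [128, 261, 0], 56], [1, [144, 294, 0], 63], [1, [159, 326, 0], 67.1]]}}

```text
t: 4.5
ee_pos: [615.5, 76.5, 286.1]
orientation: [-2.266, -2.175, 0.001]
ft_force: [0.4, -0.7, -2.2]
width: 11.8
grasp_force: 30.0
```

Call:
{"fn": "servo_tool", "kwargs": {"plan": [[1, [0, 0, 0], 0], [1, [0, 0, 0], 0], [1, [0, 0, 0], 0]]}}

```text
t: 4.75
ee_pos: [614.6, 74.4, 285.9]
orientation: [-2.273, -2.167, 0.003]
ft_force: [0.7, -0.5, -3.1]
width: 12.2
grasp_force: 30.0
```

Call:
{"fn": "servo_tool", "kwargs": {"plan": [[1, [0, 0, -40], 0], [1, [0, 0, -80], 0], [1, [0, 0, -120], 0], [1, [0, 0, -150], 0], [1, [0, 0, -175], 0], [1, [0, 0, -195], 0], [1, [0, 0, -210], 0], [1, [0, 0, -220], 0], [1, [0, 0, -227], 0], [1, [0, 0, -231], 0]]}}

```text
t: 5.58
ee_pos: [615.0, 73.8, 55.2]
orientation: [-2.275, -2.166, 0.001]
ft_force: [0.5, -0.6, -2.6]
width: 11.6
grasp_force: 30.0
```

Call:
{"fn": "servo_tool", "kwargs": {"plan": [[1, [0, 0, 0], 0], [1, [0, 0, 0], 0]]}}

```text
t: 5.75
ee_pos: [615.8, 74.5, 56.4]
orientation: [2.273, 2.167, 0.001]
ft_force: [1.3, -0.2, -2.8]
width: 11.8
grasp_force: 30.0
```

Call:
{"fn": "servo_tool", "kwargs": {"plan": [[1, [0, 0, -1.5], 0], [1, [0, 0, -1.5], 0], [0.65, [0, 0, -1.5], 0], [0.65, [0, 0, -1.5], 0], [0.65, [0, 0, -1.5], 0], [0.65, [0, 0, 5], 0], [0.65, [0, 0, 40], 0], [0.65, [0, 0, 80], 0], [0.65, [0, 0, 120], 0], [0.65, [0, 0, 160], 0]]}}

```text
t: 6.58
ee_pos: [614.9, 74.7, 217.9]
orientation: [-2.273, -2.168, 0.0]
ft_force: [1.0, -0.2, -0.1]
width: 31.0
grasp_force: 0.0
```

Call:
{"fn": "servo_tool", "kwargs": {"plan": [[0.5, [-10, -35, 40], -7], [0.3, [-20, -70, 70], -14], [0, [-30, -110, 70], -21], [0, [-50, -150, 70], -28], [0, [-70, -185, 70], -35], [0, [-85, -225, 70], -42], [0, [-100, -260, 70], -49], [0, [-110, -290, 70], -56], [0, [-120, -315, 70], -63], [0, [-125, -335, 70], -70]]}}

```text
t: 7.42
ee_pos: [488.6, -262.8, 286.5]
orientation: [3.107, 0.459, 0.0]
ft_force: [0.3, 0.5, -0.4]
width: 87.4
grasp_force: 0.0
```

Run:
```python
from fit import *
o=ctrl.get_obs(); print(o['ee_pos'],o['orientation'])
im=look('f'); im2=snap('side','f')
cv2.imwrite('pics/f.png',np.hstack([cv2.resize(im[90:215,200:425],None,fx=2.2,fy=2.2),cv2.resize(im2[115:240,150:290],None,fx=2.2,fy=2.2)]))
```

```text
[ 488.61537941 -262.76070692  286.47317181] [3.10704396e+00 4.59404536e-01 3.41644062e-04]
orange None
   rect yaw 0.0 [ 547.1 -309.3   50. ]
yellow [ 4.4830e+02 -3.9307e+02 -2.3160e+01  3.6000e-01]
   rect yaw -20.4 [ 446.7 -394.1   50. ]
green None
```

View pics/f.png

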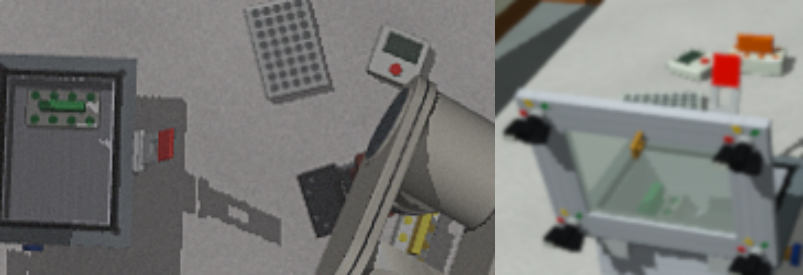

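Green stands upright at the chamber's far end (crop 62,107). Yellow is at (415,230) and hasn't moved, so I go for it next.

Call:
{"fn": "servo_tool", "kwargs": {"plan": [[0, [-7, -25, 0], -7], [0, [-14, -50, -10], -14], [0, [-21, -75, -30], -21], [0, [-28, -100, -60], -28], [0, [-35, -120, -90], -35], [0, [-39, -131, -120], -38.3], [0, [-39, -131, -160], -38.3], [0, [-39, -131, -170], -38.3], [0, [-39, -131, -170], -38.3], [0, [-39, -131, -170], -38.3]]}}

```text
t: 8.35
ee_pos: [452.1, -390.7, 116.4]
orientation: [-3.089, 0.569, 0.0]
ft_force: [0.4, -0.1, 0.6]
width: 87.7
grasp_force: 0.0
```

Call:
{"fn": "servo_tool", "kwargs": {"plan": [[0, [0, 0, -30], 0], [0, [0, 0, -60], 0], [0.3, [0, 0, -69], 0], [1, [0, 0, -69], 0], [1, [0, 0, -69], 0], [1, [0, 0, -69], 0], [1, [0, 0, -69], 0], [1, [0, 0, -69], 0], [1, [0, 0, -69], 0], [1, [0, 0, -69], 0]]}}

```text
t: 9.18
ee_pos: [451.5, -391.6, 47.3]
orientation: [3.088, -0.573, 0.001]
ft_force: [-0.4, 0.2, 1.0]
width: 37.7
grasp_force: 0.0
```

Call:
{"fn": "servo_tool", "kwargs": {"plan": [[1, [0, 0, 0], 0], [1, [0, 0, 0], 0], [1, [0, 0, 0], 0], [1, [0, 0, 0], 0], [1, [0, 0, 0], 0], [1, [0, 0, 0], 0]]}}

```text
t: 9.68
ee_pos: [451.2, -391.3, 46.5]
orientation: [-3.089, 0.573, 0.0]
ft_force: [0.5, -0.9, -0.6]
width: 11.9
grasp_force: 30.0
```

Call:
{"fn": "servo_tool", "kwargs": {"plan": [[1, [0, 0, 15], 0], [1, [0, 0, 50], 0], [1, [0, 0, 90], 0], [1, [0, 0, 130], 0], [1, [0, 0, 170], 0], [1, [0, 5, 210], 7], [1, [3, 20, 240], 14], [1, [10, 45, 240], 21], [1, [17, 75, 240], 28], [1, [24, 105, 240], 35]]}}

```text
t: 10.52
ee_pos: [475.1, -285.4, 287.1]
orientation: [3.117, 0.39, 0.001]
ft_force: [0.6, 0.1, -2.9]
width: 11.5
grasp_force: 30.0
```

Call:
{"fn": "servo_tool", "kwargs": {"plan": [[1, [8, 36, 0], 7], [1, [16, 72, 0], 14], [1, [24, 108, 0], 21], [1, [32, 144, 0], 28], [1, [40, 180, 0], 35], [1, [48, 216, 0], 42], [1, [56, 252, 0], 49], [1, [64, 288, 0], 56], [1, [72, 325, 0], 63], [1, [80, 362, 0], 70]]}}

```text
t: 11.35
ee_pos: [554.9, 77.6, 286.3]
orientation: [-2.328, -2.108, 0.001]
ft_force: [1.0, -0.2, -2.7]
width: 11.9
grasp_force: 30.0
```

Call:
{"fn": "servo_tool", "kwargs": {"plan": [[1, [1, 1, 0], 3.3], [1, [1, 1, 0], 3.3], [1, [1, 1, 0], 3.3]]}}

```text
t: 11.6
ee_pos: [555.7, 76.8, 286.1]
orientation: [-2.274, -2.167, 0.002]
ft_force: [0.2, -0.2, -3.1]
width: 12.1
grasp_force: 30.0
```

Call:
{"fn": "servo_tool", "kwargs": {"plan": [[1, [1, 0, -40], 0], [1, [1, 0, -80], 0], [1, [1, 0, -120], 0], [1, [1, 0, -150], 0], [1, [1, 0, -175], 0], [1, [1, 0, -195], 0], [1, [1, 0, -210], 0], [1, [1, 0, -220], 0], [1, [1, 0, -228], 0], [1, [1, 0, -232], 0]]}}

```text
t: 12.43
ee_pos: [557.1, 75.8, 54.3]
orientation: [-2.275, -2.166, 0.001]
ft_force: [-13.4, -3.0, 44.3]
width: 11.8
grasp_force: 30.0
```

Call:
{"fn": "servo_tool", "kwargs": {"plan": [[1, [0, 0, 0], 0], [1, [0, 0, 0], 0], [0.65, [0, 0, 0], 0], [0.65, [0, 0, 0], 0], [0.65, [0, 0, 0], 0], [0.65, [0, 0, 5], 0], [0.65, [0, 0, 40], 0], [0.65, [0, 0, 80], 0], [0.65, [0, 0, 120], 0], [0.65, [0, 0, 160], 0]]}}

```text
t: 13.27
ee_pos: [556.9, 76.7, 216.8]
orientation: [-2.273, -2.168, 0.0]
ft_force: [0.0, -0.0, -0.6]
width: 30.7
grasp_force: 0.0
```

Call:
{"fn": "servo_tool", "kwargs": {"plan": [[0.5, [-10, -35, 40], -7], [0.3, [-20, -70, 70], -14], [0, [-30, -110, 70], -21], [0, [-40, -150, 70], -28], [0, [-50, -185, 70], -35], [0, [-60, -225, 70], -42], [0, [-70, -260, 70], -49], [0, [-70, -290, 70], -56], [0, [-70, -290, 70], -63], [0, [-70, -290, 70], -70]]}}

```text
t: 14.1
ee_pos: [486.8, -215.4, 285.2]
orientation: [3.108, 0.457, 0.001]
ft_force: [0.2, -0.4, 0.3]
width: 87.6
grasp_force: 0.0
```

Run:
```python
from fit import *
o=ctrl.get_obs(); print(o['ee_pos'],o['orientation'])
im=look('g',['orange']); im2=snap('side','g')
cv2.imwrite('pics/g.png',np.hstack([cv2.resize(im[90:215,200:425],None,fx=2.2,fy=2.2),cv2.resize(im2[115:240,150:290],None,fx=2.2,fy=2.2)]))
```

```text
[ 486.77153209 -215.36315806  285.24629704] [3.10765156e+00 4.57080230e-01 9.62148263e-04]
orange [ 615.28 -402.03  -62.05    1.72]
   rect yaw 177.7 [ 612.1 -404.6   50. ]
```

View pics/g.png

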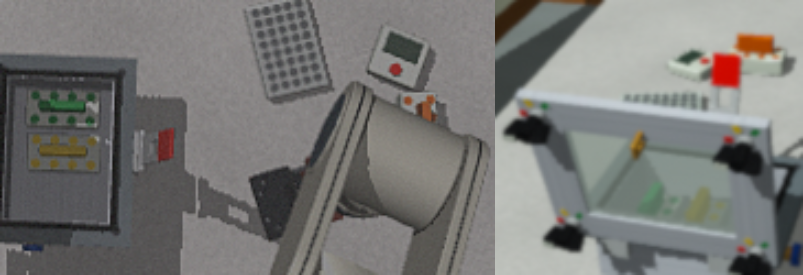

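Yellow is upright in the middle slot (crop 62,152), and orange is unmoved (side crop 757,45), so it is next.

Call:
{"fn": "servo_tool", "kwargs": {"plan": [[0, [18, -33, 0], -7], [0, [36, -65, -10], -14], [0, [54, -97, -30], -14.5], [0, [72, -130, -60], -14.5], [0, [90, -163, -90], -14.5], [0, [106, -189, -120], -14.5], [0, [106, -189, -150], -14.5], [0, [106, -189, -170], -14.5], [0, [106, -189, -170], -14.5], [0, [106, -189, -170], -14.5]]}}

```text
t: 15.03
ee_pos: [592.8, -401.4, 113.6]
orientation: [-3.139, -0.081, 0.004]
ft_force: [0.0, -0.3, 0.0]
width: 88.1
grasp_force: 0.0
```

Call:
{"fn": "servo_tool", "kwargs": {"plan": [[0, [0, 0, -30], 0], [0, [0, 0, -60], 0], [0.3, [0, 0, -68], 0], [1, [0, 0, -68], 0], [1, [0, 0, -68], 0], [1, [0, 0, -68], 0], [1, [0, 0, -68], 0], [1, [0, 0, -68], 0], [1, [0, 0, -68], 0], [1, [0, 0, -68], 0]]}}

```text
t: 15.87
ee_pos: [593.5, -402.5, 47.3]
orientation: [3.14, 0.076, 0.001]
ft_force: [-0.1, -0.5, 0.3]
width: 38.3
grasp_force: 0.0
```

Call:
{"fn": "servo_tool", "kwargs": {"plan": [[1, [0, 0, 0], 0], [1, [0, 0, 0], 0], [1, [0, 0, 0], 0], [1, [0, 0, 0], 0], [1, [0, 0, 0], 0], [1, [0, 0, 0], 0]]}}

```text
t: 16.37
ee_pos: [593.2, -402.2, 46.5]
orientation: [-3.14, -0.076, 0.0]
ft_force: [-0.5, 0.2, -0.7]
width: 12.0
grasp_force: 30.0
```

Call:
{"fn": "servo_tool", "kwargs": {"plan": [[1, [0, 0, 15], 0], [1, [0, 0, 50], 0], [1, [0, 0, 90], 0], [1, [0, 0, 130], 0], [1, [-3, 0, 170], 7], [1, [-8, 15, 210], 14], [1, [-13, 40, 240], 21], [1, [-18, 75, 240], 28], [1, [-24, 110, 240], 35], [1, [-30, 146, 240], 42]]}}

```text
t: 17.2
ee_pos: [562.8, -255.2, 288.6]
orientation: [2.9, 1.204, 0.002]
ft_force: [0.8, -0.1, -2.4]
width: 12.0
grasp_force: 30.0
```

Call:
{"fn": "servo_tool", "kwargs": {"plan": [[1, [-7, 36, 0], 7], [1, [-14, 72, 0], 14], [1, [-21, 108, 0], 21], [1, [-28, 144, 0], 28], [1, [-35, 180, 0], 35], [1, [-42, 216, 0], 42], [1, [-49, 252, 0], 42.5], [1, [-56, 288, 0], 42.5], [1, [-64, 320, 0], 42.5], [1, [-64, 336, 0], 42.5]]}}

```text
t: 18.03
ee_pos: [497.5, 82.6, 287.6]
orientation: [-2.271, -2.17, -0.001]
ft_force: [0.5, -0.3, -1.5]
width: 11.6
grasp_force: 30.0
```

Call:
{"fn": "servo_tool", "kwargs": {"plan": [[1, [0, 0, 0], 0], [1, [0, 0, 0], 0], [1, [0, 0, 0], 0]]}}

```text
t: 18.28
ee_pos: [499.3, 79.1, 287.1]
orientation: [2.273, 2.168, 0.0]
ft_force: [0.5, 0.0, -2.2]
width: 12.1
grasp_force: 30.0
```

Call:
{"fn": "servo_tool", "kwargs": {"plan": [[1, [0, 0, -40], 0], [1, [0, 0, -80], 0], [1, [0, 0, -120], 0], [1, [0, 0, -150], 0], [1, [0, 0, -175], 0], [1, [0, 0, -195], 0], [1, [0, 0, -210], 0], [1, [0, 0, -220], 0], [1, [0, 0, -227], 0], [1, [0, 0, -231], 0]]}}

```text
t: 19.12
ee_pos: [499.5, 78.9, 55.2]
orientation: [-2.275, -2.167, 0.001]
ft_force: [0.6, 0.2, -1.9]
width: 11.9
grasp_force: 30.0
```

Call:
{"fn": "servo_tool", "kwargs": {"plan": [[1, [0, 0, 0], 0], [1, [0, 0, 0], 0], [0.65, [0, 0, 0], 0], [0.65, [0, 0, 0], 0], [0.65, [0, 0, 0], 0], [0.65, [0, 0, 5], 0], [0.65, [0, 0, 40], 0], [0.65, [0, 0, 80], 0], [0.65, [0, 0, 120], 0], [0.65, [0, 0, 160], 0]]}}

```text
t: 19.95
ee_pos: [498.8, 79.7, 217.9]
orientation: [-2.273, -2.168, 0.0]
ft_force: [0.3, 0.4, -0.4]
width: 30.3
grasp_force: 0.0
```

Call:
{"fn": "servo_tool", "kwargs": {"plan": [[1, [0, 0, 40], 0], [1, [0, 0, 80], 0], [1, [-30, 20, 100], 0], [1, [-60, 40, 100], 0], [1, [-90, 60, 100], 0], [1, [-90, 60, 100], 0], [1, [-90, 60, 100], 0], [1, [-90, 60, 100], 0], [1, [-90, 60, 100], 0], [1, [-90, 60, 100], 0]]}}

```text
t: 20.78
ee_pos: [410.1, 139.2, 315.6]
orientation: [2.274, 2.167, -0.0]
ft_force: [0.2, 0.4, -0.3]
width: 0.6
grasp_force: 0.0
```

Run:
```python
from fit import *
o=ctrl.get_obs(); print(o['ee_pos'],o['orientation'],o['width'])
im=snap('top','h'); im2=snap('side','h')
cv2.imwrite('pics/h.png',np.hstack([cv2.resize(im[90:240,130:290],None,fx=2.5,fy=2.5),cv2.resize(im2[110:260,140:300],None,fx=2.5,fy=2.5)]))
```

```text
[410.07046881 139.23010923 315.6084408 ] [ 2.27448207e+00  2.16697623e+00 -3.00684716e-04] 0.6335841046568667
```

View pics/h.png

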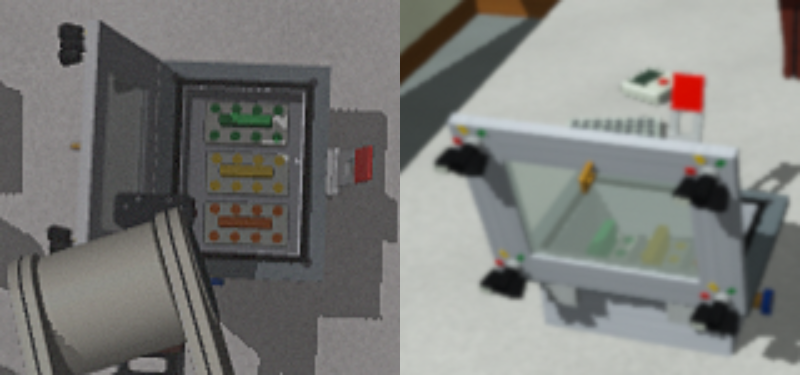

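All three carriers stand side by side in the chamber (top crop: 245,120, 245,173 and 245,222). Next I work out the arc for pushing the lid shut.

```bash
cat >> h.py <<'E'
def W(xc,yc,C=(557,77.5),yaw=-2.7):
    a=np.radians(yaw); return np.array([C[0]+xc*np.cos(a)-yc*np.sin(a),C[1]+xc*np.sin(a)+yc*np.cos(a)])
E
python3 - <<'E'
from h import *
s=cv2.imread('pics/b.png'); f=lambda p:(np.array(p)+.5)/4.8-.5+[140,90]
print('edge',at('top',f([(143,40),(125,275),(105,515)]),272).round(), W(0,95))
for th in [1.85,1.7,1.5,1.3,1.1,.9,.7,.5,.35,.2,.1,.05,0,-.01]:
    r=170; y=-r*np.cos(th)+12*np.sin(th); z=r*np.sin(th)+12*np.cos(th)
    print(th,W(-45,105+y).round(1),round(102+z,1))
print('behind',W(-45,190))
E
```

```text
edge [[682. 206. 272.]
 [562. 215. 272.]
 [443. 224. 272.]] [561.47511282 172.39453812]
1.85 [519.7 242.8] 262.1
1.7 [518.6 218.3] 269.0
1.5 [517.  184.4] 272.4
1.3 [515.4 150.6] 269.0
1.1 [513.9 118.2] 258.9
0.9 [512.5  88.3] 242.6
0.7 [511.2  62.3] 220.7
0.5 [510.2  41.2] 194.0
0.35 [509.7  29.1] 171.6
0.2 [509.3  20.5] 147.5
0.1 [509.1  16.7] 130.9
0.05 [509.   15.5] 122.5
0 [509.   14.7] 114.0
-0.01 [509.   14.6] 112.3
behind [521.00018126 269.40886652]
```

Call:
{"fn": "servo_tool", "kwargs": {"plan": [[1, [0, 10, 30], 0], [1, [15, 40, 40], 0], [1, [40, 70, 40], 0], [1, [70, 100, 40], 0], [1, [95, 125, 40], 0], [1, [111, 135, 40], 0], [1, [111, 135, 10], 0], [1, [111, 135, -25], 0], [1, [111, 135, -50], 0], [1, [111, 135, -50], 0]]}}

```text
t: 21.72
ee_pos: [517.9, 272.9, 259.7]
orientation: [-2.272, -2.165, 0.016]
ft_force: [-1.3, -0.7, -0.5]
width: 0.5
grasp_force: 0.0
```

Call:
{"fn": "servo_tool", "kwargs": {"plan": [[1, [-1, -12, 0], 0], [1, [-1, -24, 0], 0], [1, [-2, -36, 2], 0], [1, [-2, -48, 3], 0], [1, [-3, -60, 4], 0], [1, [-3, -72, 5], 0], [1, [-4, -84, 6], 0], [1, [-5, -96, 6], 0], [1, [-5, -108, 5], 0], [1, [-6, -122, 3], 0]]}}

```text
t: 22.55
ee_pos: [515.9, 152.4, 271.6]
orientation: [2.273, 2.166, 0.01]
ft_force: [2.9, 4.6, -0.7]
width: 0.6
grasp_force: 2.4
```

Call:
{"fn": "servo_tool", "kwargs": {"plan": [[1, [-1, -17, -5], 0], [1, [-2, -34, -11], 0], [1, [-3, -50, -19], 0], [1, [-3, -64, -27], 0], [1, [-4, -78, -38], 0], [1, [-5, -90, -49], 0], [1, [-5, -101, -62], 0], [1, [-6, -111, -76], 0], [1, [-6, -118, -87], 0], [1, [-6, -123, -98], 0]]}}

```text
t: 23.38
ee_pos: [509.2, 28.2, 171.6]
orientation: [2.273, 2.165, 0.003]
ft_force: [0.9, -0.4, 2.1]
width: 0.6
grasp_force: 0.9
```

Call:
{"fn": "servo_tool", "kwargs": {"plan": [[1, [0, -4, -12], 0], [1, [0, -8, -25], 0], [1, [0, -11, -36], 0], [1, [0, -13, -44], 0], [1, [0, -14, -50], 0], [1, [0, -14, -54], 0], [1, [0, -14, -57], 0], [1, [0, -14, -58], 0]]}}

```text
t: 24.05
ee_pos: [508.2, 15.6, 114.1]
orientation: [-2.273, -2.169, 0.001]
ft_force: [-10.5, -1.9, 31.3]
width: 0.4
grasp_force: 15.7
```

Run:
```python
from h import *
print('start',W(0,-190))
for th in [2.2,2.0,1.8,1.57,1.4,1.2,1,.8,.6,.4,.3,.2,.1,0]:
    r=82; y=-105+r*np.cos(th)-2.5*np.sin(th); z=104.5+r*np.sin(th)+2.5*np.cos(th)
    print(th,W(0,y-10).round(1),round(z+14,1))
```

```text
start [ 548.04977437 -112.28907624]
2.2 [549.2 -87.6] 183.3
2.0 [549.9 -73.7] 192.0
1.8 [550.6 -58.4] 197.8
1.57 [551.5 -39.8] 200.5
1.4 [552.1 -25.9] 199.7
1.2 [552.9 -10. ] 195.8
1 [553.6   4.8] 188.9
0.8 [554.2  17.9] 179.1
0.6 [554.7  28.8] 166.9
0.4 [555.1  37.1] 152.7
0.3 [555.2  40.1] 145.1
0.2 [555.3  42.4] 137.2
0.1 [555.4  43.9] 129.2
0 [555.4  44.5] 121.0
```

Call:
{"fn": "servo_tool", "kwargs": {"plan": [[1, [0, 0, 40], 0], [1, [0, 0, 80], 0], [1, [0, 0, 120], 0], [1, [0, 0, 150], 0], [1, [0, 0, 150], 0], [1, [0, 0, 150], 0]]}}

```text
t: 24.55
ee_pos: [509.3, 15.9, 264.6]
orientation: [2.271, 2.166, 0.005]
ft_force: [-0.4, 0.2, -0.1]
width: 0.3
grasp_force: 0.0
```

Run:
```python
from fit import *
o=ctrl.get_obs(); print(o['ee_pos'],o['orientation'],o['width'])
im=snap('top','i'); im2=snap('side','i')
cv2.imwrite('pics/i.png',np.hstack([cv2.resize(im[90:240,190:310],None,fx=3.2,fy=3.2,interpolation=2),cv2.resize(im2[110:260,160:290],None,fx=3.2,fy=3.2,interpolation=2)]))
```

```text
[509.30944659  15.91473125 264.62488891] [2.27077382 2.16648666 0.00521763] 0.27368433476031806
```

View pics/i.png

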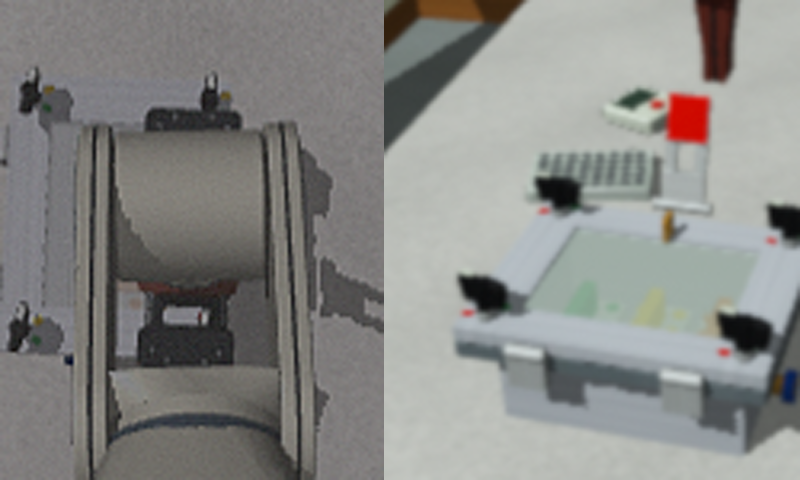

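The lid is shut flat with all four wings visible, and the hasp is still open (red end at 688,118 in the side crop). Now I push the hasp over from outside.

Call:
{"fn": "servo_tool", "kwargs": {"plan": [[1, [10, -35, 0], 0], [1, [20, -70, 0], 0], [1, [30, -105, 0], 0], [1, [39, -130, 0], 0], [1, [39, -130, 0], 0], [1, [39, -130, -30], 0], [1, [39, -130, -60], 0], [1, [39, -130, -87], 0], [1, [39, -130, -87], 0], [1, [39, -130, -87], 0]]}}

```text
t: 25.48
ee_pos: [545.4, -113.4, 173.5]
orientation: [-2.269, -2.165, 0.005]
ft_force: [1.2, 0.1, 0.0]
width: 0.7
grasp_force: 0.0
```

Call:
{"fn": "servo_tool", "kwargs": {"plan": [[1, [0, 12, 0], 0], [1, [1, 24, 3], 0], [1, [1, 36, 10], 0], [1, [2, 48, 17], 0], [1, [2, 60, 21], 0], [1, [3, 72, 23], 0], [1, [4, 84, 23], 0], [1, [4, 94, 21], 0], [1, [5, 104, 18], 0], [1, [5, 113, 14], 0]]}}

```text
t: 26.32
ee_pos: [552.6, -0.2, 189.5]
orientation: [2.273, 2.168, 0.001]
ft_force: [1.8, -1.0, 0.8]
width: 0.8
grasp_force: 0.5
```

Call:
{"fn": "servo_tool", "kwargs": {"plan": [[1, [1, 9, -6], 0], [1, [1, 18, -12], 0], [1, [1, 26, -20], 0], [1, [1, 33, -29], 0], [1, [2, 38, -38], 0], [1, [2, 42, -46], 0], [1, [2, 44, -54], 0], [1, [2, 46, -62], 0], [1, [2, 47, -68], 0], [1, [2, 47, -72], 0]]}}

```text
t: 27.15
ee_pos: [554.6, 45.6, 119.6]
orientation: [-2.273, -2.168, 0.001]
ft_force: [-18.6, -0.6, 65.0]
width: 0.4
grasp_force: 32.3
```

Call:
{"fn": "servo_tool", "kwargs": {"plan": [[1, [0, 0, 10], 0], [1, [0, 0, 50], 0], [1, [0, 0, 90], 0], [1, [0, 0, 130], 0], [0.8, [-20, -30, 170], 0], [0.8, [-40, -70, 180], 0], [0.8, [-60, -110, 180], 0], [0.8, [-70, -150, 180], 0], [0.8, [-80, -190, 180], 0], [0.8, [-90, -230, 180], 0]]}}

```text
t: 27.98
ee_pos: [467.1, -171.2, 298.0]
orientation: [2.272, 2.168, 0.001]
ft_force: [1.3, 0.7, 0.3]
width: 17.9
grasp_force: 0.0
```

Call:
{"fn": "servo_tool", "kwargs": {"plan": [[0.5, [-10, -40, 0], 0], [0.5, [-20, -80, 0], 0], [0.5, [-20, -80, 0], 0]]}}

```text
t: 28.23
ee_pos: [446.4, -255.5, 297.6]
orientation: [2.278, 2.161, -0.002]
ft_force: [0.1, 0.3, 0.7]
width: 34.2
grasp_force: 0.0
```

Run:
```python
from fit import *
o=ctrl.get_obs(); print(o['ee_pos'],o['orientation'],o['width'])
im=snap('top','j'); im2=snap('side','j')
cv2.imwrite('pics/j.png',np.vstack([cv2.resize(im[100:205,175:300],(714,600),interpolation=2)]))
for n,P in(('lidcorner',100),): print([proj('top',np.r_[W(x,y),z]).round(1).tolist() for x,y,z in((-120,-95,100),(120,-95,100),(120,95,100),(-120,95,100),(0,-10,107),(-100,-76,136),(100,-76,136),(100,76,136),(-100,76,136))])
```

```text
[ 446.44059036 -255.46985568  297.62757298] [ 2.27798322e+00  2.16055945e+00 -2.13722646e-03] 34.17990842218645
[[[259.2, 201.8]], [[262.2, 114.8]], [[193.6, 112.3]], [[189.4, 199.2]], [[229.6, 156.5]], [[252.6, 193.7]], [[255.3, 119.2]], [[198.7, 117.1]], [[195.3, 191.5]]]
```

View pics/j.png

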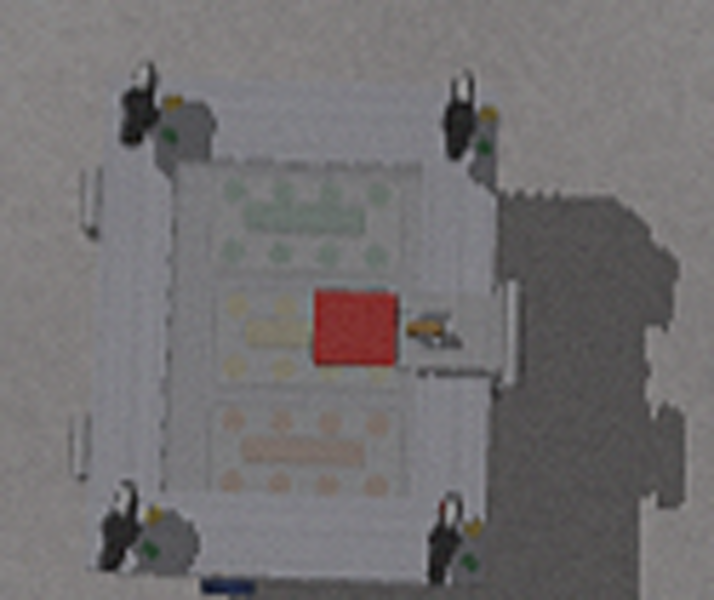

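The hasp lies flat with the staple through its slot (red end 355,328). The wings sit at A (446,540), B (461,117), C (140,104) and D (120,527), close to the predicted points and near their start angles. Next I turn the tool to 172° and go to screw A.

Call:
{"fn": "servo_tool", "kwargs": {"plan": [[0.4, [0, 25, -10], 7], [0.4, [0, 50, -20], 14], [0.4, [1, 75, -30], 21], [0.4, [2, 100, -40], 28], [0.4, [3, 125, -50], 35], [0.4, [4, 150, -60], 42], [0.4, [5, 180, -70], 49], [0.4, [6, 210, -80], 56], [0.4, [6, 240, -90], 63], [0.4, [6, 262, -100], 70]]}}

```text
t: 29.17
ee_pos: [453.5, 15.8, 197.2]
orientation: [-0.606, -3.083, -0.001]
ft_force: [0.2, -0.0, 0.8]
width: 52.6
grasp_force: 0.0
```

Call:
{"fn": "servo_tool", "kwargs": {"plan": [[0.4, [0, 0, 0], 7], [0.4, [0, 0, 0], 14], [0.4, [0, 0, 0], 15], [0.4, [0, 0, 0], 15], [0.4, [0, 0, 0], 15]]}}

```text
t: 29.58
ee_pos: [454.0, 13.0, 197.7]
orientation: [0.216, 3.134, 0.0]
ft_force: [0.4, 0.1, 0.5]
width: 52.7
grasp_force: 0.0
```

Call:
{"fn": "servo_tool", "kwargs": {"plan": [[0.4, [-1.5, -6.7, -20], 0], [0.4, [-1.5, -6.7, -50], 0], [0.4, [-1.5, -6.7, -70], 0], [0.4, [-1.5, -6.7, -76.5], 0], [0.4, [-1.5, -6.7, -76.5], 0], [1, [-1.5, -6.7, -76.5], 0], [1, [-1.5, -6.7, -76.5], 0], [1, [-1.5, -6.7, -76.5], 0], [1, [-1.5, -6.7, -76.5], 0], [1, [-1.5, -6.7, -76.5], 0]]}}

```text
t: 30.42
ee_pos: [453.1, 5.7, 121.9]
orientation: [0.211, 3.133, 0.0]
ft_force: [0.1, 0.6, 0.2]
width: 22.6
grasp_force: 0.0
```

Call:
{"fn": "servo_tool", "kwargs": {"plan": [[1, [0, 0, 0], 0], [1, [0, 0, 0], 0], [1, [0, 0, 0], 0], [1, [0, 0, 0], 0], [1, [0, 0, 0], 0]]}}

```text
t: 30.83
ee_pos: [452.9, 6.6, 121.8]
orientation: [0.213, 3.134, 0.002]
ft_force: [-2.1, 6.7, 6.5]
width: 10.5
grasp_force: 41.6
```

Run:
```python
from workcell import ctrl
o=ctrl.get_obs(); print(o['ee_pos'],o['width'],o['grasp_force'],o['ft_force'],o['moment'],o['qpos'][5])
```

```text
[452.92991778   6.57475055 121.82164322] 10.523524286028032 41.590631157159805 [-2.08803239  6.74074873  6.49735516] [ 1.18618521  0.08644223 -0.11960223] -1.4495848066308568
```

Call:
{"fn": "servo_tool", "kwargs": {"plan": [[1, [0, 0, 0], -7], [1, [0, 0, 0], -14], [1, [0, 0, 0], -21], [1, [0, 0, 0], -28], [1, [0, 0, 0], -35], [1, [0, 0, 0], -42], [1, [0, 0, 0], -49], [1, [0, 0, 0], -56], [1, [0, 0, 0], -59], [1, [0, 0, 0], -59]]}}

```text
t: 31.67
ee_pos: [452.9, 6.5, 121.8]
orientation: [-1.732, -2.621, -0.002]
ft_force: [-1.9, 6.8, 7.5]
width: 9.9
grasp_force: 41.6
```

Call:
{"fn": "servo_tool", "kwargs": {"plan": [[1, [0, 0, 0], 0], [1, [0, 0, 0], 0], [0.4, [0, 0, 0], 0], [0.4, [0, 0, 0], 0], [0.4, [0, 0, 0], 0], [0.4, [0, 0, 0], 0], [0.4, [0, 0, 10], 0], [0.4, [0, 0, 40], 0], [0.4, [0, 0, 76], 0], [0.4, [0, 0, 76], 0]]}}

```text
t: 32.5
ee_pos: [455.7, 5.6, 202.7]
orientation: [1.724, 2.618, 0.007]
ft_force: [1.6, 0.4, -1.2]
width: 52.5
grasp_force: 0.0
```

Call:
{"fn": "servo_tool", "kwargs": {"plan": [[0.4, [23, 16, 0], 7], [0.4, [46, 32, 0], 14], [0.4, [69, 48, 0], 21], [0.4, [92, 64, 0], 28], [0.4, [115, 80, 0], 35], [0.4, [138, 96, 0], 42], [0.4, [161, 112, 0], 49], [0.4, [184, 128, 0], 56], [0.4, [206.5, 142.4, 0], 56.8], [0.4, [206.5, 142.4, 0], 56.8]]}}

```text
t: 33.33
ee_pos: [662.4, 150.5, 197.4]
orientation: [0.268, 3.127, 0.002]
ft_force: [-1.0, -0.6, -0.3]
width: 52.8
grasp_force: 0.0
```

Call:
{"fn": "servo_tool", "kwargs": {"plan": [[0.4, [0, 0, 0], 0], [0.4, [0, 0, 0], 0]]}}

```text
t: 33.5
ee_pos: [658.1, 147.7, 196.7]
orientation: [-0.272, -3.128, 0.001]
ft_force: [-0.4, -0.9, -0.6]
width: 52.7
grasp_force: 0.0
```

Run:
```python
from fit import *
o=ctrl.get_obs(); print(o['ee_pos'],o['orientation'])
im=snap('top','k'); im2=snap('side','k')
cv2.imwrite('pics/k.png',np.hstack([cv2.resize(im[100:205,175:275],(480,504),interpolation=2),cv2.resize(im2[150:230,165:285],(320,213),interpolation=2)[:, :].repeat(1,0) if 0 else cv2.copyMakeBorder(cv2.resize(im2[140:230,170:290],(320,240),interpolation=2),0,264,0,0,0)]))
```

```text
[658.07479365 147.67701557 196.72291631] [-2.72111760e-01 -3.12823352e+00  9.80911710e-04]
```

View pics/k.png

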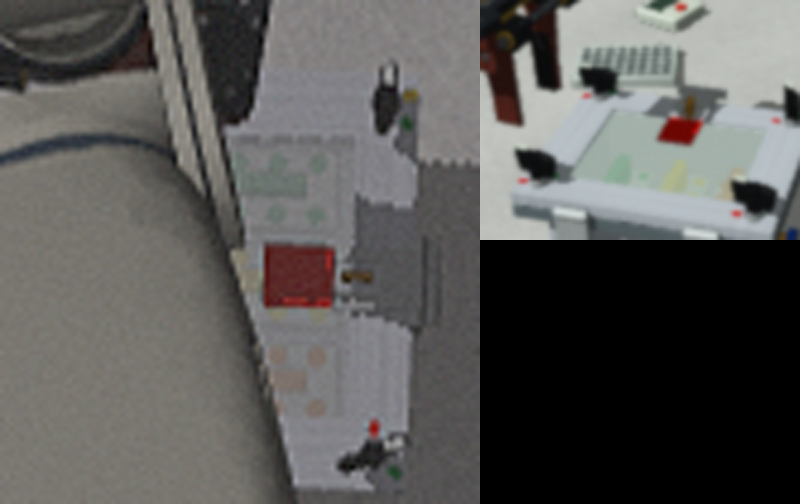

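Wing A now points from (345,465) to (400,438), about −64°, which is at the yellow mark. Continuing with C.

Call:
{"fn": "servo_tool", "kwargs": {"plan": [[0.4, [0.5, 0.5, -20], 0], [0.4, [0.5, 0.5, -50], 0], [0.4, [0.5, 0.5, -70], 0], [0.4, [0.5, 0.5, -75], 0], [0.4, [0.5, 0.5, -75], 0], [1, [0.5, 0.5, -75], 0], [1, [0.5, 0.5, -75], 0], [1, [0.5, 0.5, -75], 0], [1, [0.5, 0.5, -75], 0], [1, [0.5, 0.5, -75], 0]]}}

```text
t: 34.43
ee_pos: [660.0, 148.7, 123.2]
orientation: [0.271, 3.128, 0.001]
ft_force: [0.0, 0.7, 0.1]
width: 22.6
grasp_force: 0.0
```

Call:
{"fn": "servo_tool", "kwargs": {"plan": [[1, [0, 0, 0], 0], [1, [0, 0, 0], 0], [1, [0, 0, 0], 0], [1, [0, 0, 0], 0], [1, [0, 0, 0], 0]]}}

```text
t: 34.85
ee_pos: [659.7, 149.0, 122.5]
orientation: [0.272, 3.13, 0.001]
ft_force: [-1.4, 3.0, 3.3]
width: 9.9
grasp_force: 29.9
```

Call:
{"fn": "servo_tool", "kwargs": {"plan": [[1, [0, 0, 0], -7], [1, [0, 0, 0], -14], [1, [0, 0, 0], -21], [1, [0, 0, 0], -28], [1, [0, 0, 0], -35], [1, [0, 0, 0], -42], [1, [0, 0, 0], -49], [1, [0, 0, 0], -56], [1, [0, 0, 0], -57], [1, [0, 0, 0], -57]]}}

```text
t: 35.68
ee_pos: [659.8, 149.1, 122.5]
orientation: [1.729, 2.623, 0.001]
ft_force: [-1.8, 2.8, 3.4]
width: 10.0
grasp_force: 29.9
```

Call:
{"fn": "servo_tool", "kwargs": {"plan": [[1, [0, 0, 0], 0], [1, [0, 0, 0], 0], [0.4, [0, 0, 0], 0], [0.4, [0, 0, 0], 0], [0.4, [0, 0, 0], 0], [0.4, [0, 0, 0], 0], [0.4, [0, 0, 10], 0], [0.4, [0, 0, 40], 0], [0.4, [0, 0, 76], 0], [0.4, [0, 0, 76], 0]]}}

```text
t: 36.52
ee_pos: [663.4, 149.2, 205.7]
orientation: [1.728, 2.615, 0.012]
ft_force: [1.4, -0.0, 1.2]
width: 52.5
grasp_force: 0.0
```

Call:
{"fn": "servo_tool", "kwargs": {"plan": [[0.4, [-1, -17, 0], 7], [0.4, [-2, -34, 0], 14], [0.4, [-3, -51, 0], 21], [0.4, [-4, -68, 0], 28], [0.4, [-5, -85, 0], 35], [0.4, [-6, -102, 0], 42], [0.4, [-7, -119, 0], 49], [0.4, [-7, -136, 0], 56], [0.4, [-7, -152, 0], 62.8], [0.4, [-7, -152, 0], 62.8]]}}

```text
t: 37.35
ee_pos: [652.7, -6.1, 198.7]
orientation: [0.108, 3.139, -0.001]
ft_force: [-0.5, -0.1, 0.7]
width: 52.8
grasp_force: 0.0
```

Call:
{"fn": "servo_tool", "kwargs": {"plan": [[0.4, [0, 0, 0], 0], [0.4, [0, 0, -20], 0], [0.4, [0, 0, -50], 0], [0.4, [0, 0, -60], 0], [0.4, [0, 0, -60], 0], [0.4, [0, 0, -60], 0]]}}

```text
t: 37.85
ee_pos: [652.4, -2.7, 138.1]
orientation: [-0.114, -3.138, -0.0]
ft_force: [-0.2, -0.8, 0.2]
width: 52.4
grasp_force: 0.0
```

Call:
{"fn": "servo_tool", "kwargs": {"plan": [[0.4, [0, 0, -16], 0], [0.4, [0, 0, -16], 0], [1, [0, 0, -16], 0], [1, [0, 0, -16], 0], [1, [0, 0, -16], 0], [1, [0, 0, -16], 0], [1, [0, 0, -16], 0], [1, [0, 0, -16], 0], [1, [0, 0, -16], 0], [1, [0, 0, -16], 0]]}}

```text
t: 38.68
ee_pos: [652.6, -3.0, 122.4]
orientation: [0.113, 3.139, 0.001]
ft_force: [-0.3, 3.6, 1.8]
width: 9.5
grasp_force: 29.9
```

Call:
{"fn": "servo_tool", "kwargs": {"plan": [[1, [0, 0, 0], 0], [1, [0, 0, 0], 0], [1, [0, 0, 0], 0]]}}

```text
t: 38.93
ee_pos: [652.7, -3.0, 122.4]
orientation: [0.113, 3.139, 0.001]
ft_force: [-1.5, 5.0, 3.8]
width: 10.1
grasp_force: 29.9
```

Call:
{"fn": "servo_tool", "kwargs": {"plan": [[1, [0, 0, 0], -7], [1, [0, 0, 0], -14], [1, [0, 0, 0], -21], [1, [0, 0, 0], -28], [1, [0, 0, 0], -35], [1, [0, 0, 0], -42], [1, [0, 0, 0], -49], [1, [0, 0, 0], -56], [1, [0, 0, 0], -62.6], [1, [0, 0, 0], -62.6]]}}

```text
t: 39.77
ee_pos: [652.6, -3.0, 122.4]
orientation: [-1.733, -2.62, -0.001]
ft_force: [-1.8, 4.8, 4.5]
width: 9.9
grasp_force: 30.0
```

Call:
{"fn": "servo_tool", "kwargs": {"plan": [[1, [0, 0, 0], 0], [1, [0, 0, 0], 0], [0.4, [0, 0, 0], 0], [0.4, [0, 0, 0], 0], [0.4, [0, 0, 0], 0], [0.4, [0, 0, 0], 0], [0.4, [0, 0, 10], 0], [0.4, [0, 0, 40], 0], [0.4, [0, 0, 76], 0], [0.4, [0, 0, 76], 0]]}}

```text
t: 40.6
ee_pos: [656.4, -3.6, 205.6]
orientation: [1.722, 2.617, 0.008]
ft_force: [1.2, -0.3, 1.1]
width: 52.4
grasp_force: 0.0
```

Call:
{"fn": "servo_tool", "kwargs": {"plan": [[0.4, [-21, 18, 0], 7], [0.4, [-43, 36, 0], 14], [0.4, [-64, 54, 0], 21], [0.4, [-86, 72, 0], 28], [0.4, [-107, 90, 0], 35], [0.4, [-129, 108, 0], 42], [0.4, [-150, 125, 0], 49], [0.4, [-172, 143, 0], 56], [0.4, [-193, 161, 0], 59], [0.4, [-193, 161, 0], 59]]}}

```text
t: 41.43
ee_pos: [456.2, 159.2, 198.4]
orientation: [-0.203, -3.133, 0.0]
ft_force: [-0.5, -1.1, -0.2]
width: 52.5
grasp_force: 0.0
```

Call:
{"fn": "servo_tool", "kwargs": {"plan": [[0.4, [0, 0, 0], 0], [0.4, [0, 0, -20], 0], [0.4, [0, 0, -50], 0], [0.4, [0, 0, -60], 0], [0.4, [0, 0, -60], 0], [0.4, [0, 0, -60], 0]]}}

```text
t: 41.93
ee_pos: [460.0, 157.1, 138.1]
orientation: [-0.213, -3.133, 0.001]
ft_force: [0.9, 0.7, 0.7]
width: 52.6
grasp_force: 0.0
```

Call:
{"fn": "servo_tool", "kwargs": {"plan": [[0.4, [0, 0.5, -16], 0], [0.4, [0, 0.5, -16], 0], [1, [0, 0.5, -16], 0], [1, [0, 0.5, -16], 0], [1, [0, 0.5, -16], 0], [1, [0, 0.5, -16], 0], [1, [0, 0.5, -16], 0], [1, [0, 0.5, -16], 0], [1, [0, 0.5, -16], 0], [1, [0, 0.5, -16], 0]]}}

```text
t: 42.77
ee_pos: [459.7, 158.5, 122.4]
orientation: [0.212, 3.134, 0.001]
ft_force: [0.1, 3.4, 2.6]
width: 9.6
grasp_force: 29.9
```

Call:
{"fn": "servo_tool", "kwargs": {"plan": [[1, [0, 0, 0], 0], [1, [0, 0, 0], 0], [1, [0, 0, 0], 0]]}}

```text
t: 43.02
ee_pos: [459.7, 158.5, 122.4]
orientation: [0.212, 3.134, 0.001]
ft_force: [-1.7, 5.0, 4.3]
width: 9.7
grasp_force: 29.9
```

Call:
{"fn": "servo_tool", "kwargs": {"plan": [[1, [0, 0, 0], -7], [1, [0, 0, 0], -14], [1, [0, 0, 0], -21], [1, [0, 0, 0], -28], [1, [0, 0, 0], -35], [1, [0, 0, 0], -42], [1, [0, 0, 0], -49], [1, [0, 0, 0], -56], [1, [0, 0, 0], -59], [1, [0, 0, 0], -59]]}}

```text
t: 43.85
ee_pos: [460.0, 158.8, 122.4]
orientation: [1.731, 2.621, 0.002]
ft_force: [-0.8, 6.3, 4.8]
width: 9.5
grasp_force: 29.9
```

Call:
{"fn": "servo_tool", "kwargs": {"plan": [[1, [0, 0, 0], 0], [1, [0, 0, 0], 0], [0.4, [0, 0, 0], 0], [0.4, [0, 0, 0], 0], [0.4, [0, 0, 0], 0], [0.4, [0, 0, 0], 0], [0.4, [0, 0, 10], 0], [0.4, [0, 0, 40], 0], [0.4, [0, 0, 76], 0], [0.4, [0, 0, 76], 0]]}}

```text
t: 44.68
ee_pos: [462.9, 159.0, 204.0]
orientation: [1.724, 2.619, 0.011]
ft_force: [1.7, -0.0, 0.3]
width: 52.5
grasp_force: 0.0
```

Call:
{"fn": "servo_tool", "kwargs": {"plan": [[0.4, [-5, -35, 20], 0], [0.4, [-10, -70, 40], 0], [0.4, [-15, -105, 60], 0], [0.4, [-20, -140, 80], 0], [0.4, [-20, -175, 80], 0], [0.4, [-20, -210, 80], 0], [0.4, [-20, -245, 80], 0], [0.4, [-20, -280, 80], 0], [0.4, [-20, -315, 80], 0], [0.4, [-20, -350, 80], 0]]}}

```text
t: 45.52
ee_pos: [439.0, -193.7, 278.7]
orientation: [1.727, 2.623, -0.0]
ft_force: [0.4, 0.1, -0.7]
width: 52.3
grasp_force: 0.0
```

Run:
```python
from fit import *
o=ctrl.get_obs(); print(o['ee_pos'],o['orientation'])
im=snap('top','l')
cv2.imwrite('pics/l.png',cv2.resize(im[100:205,175:300],(714,600),interpolation=2))
```

```text
[ 439.03801233 -193.72582186  278.66144469] [ 1.72732925e+00  2.62326792e+00 -2.39381096e-05]
```

View pics/l.png

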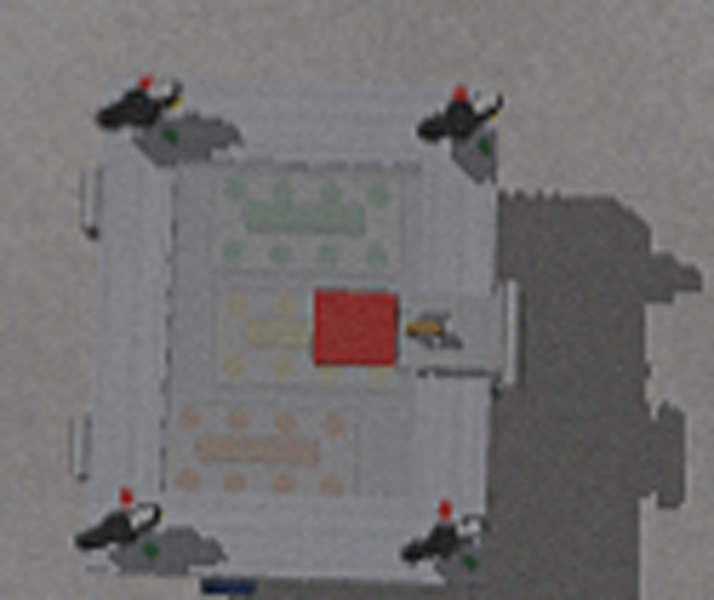

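All four wings are at their yellow marks (white tips at 175,98, 495,105, 153,515 and 475,530). The orange carrier was knocked sideways but still stands in the chamber. Second round, starting with A.

Call:
{"fn": "servo_tool", "kwargs": {"plan": [[0.5, [3, 35, 0], 0], [0.5, [6, 70, -20], 0], [0.5, [9, 105, -40], 0], [0.5, [12, 140, -60], 0], [0.5, [13, 170, -80], 0], [0.5, [13.5, 200, -90], 0], [0.5, [13.5, 200, -110], 0], [0.5, [13.5, 200, -140], 0], [0.5, [13.5, 200, -140], 0], [0.5, [13.5, 200, -140], 0]]}}

```text
t: 46.4
ee_pos: [452.0, 8.2, 137.6]
orientation: [-1.725, -2.622, 0.003]
ft_force: [-0.8, -0.8, 0.1]
width: 43.9
grasp_force: 0.0
```

Call:
{"fn": "servo_tool", "kwargs": {"plan": [[0.5, [0.5, -1.2, -16], 0], [0.5, [0.5, -1.2, -16], 0], [1, [0.5, -1.2, -16], 0], [1, [0.5, -1.2, -16], 0], [1, [0.5, -1.2, -16], 0], [1, [0.5, -1.2, -16], 0], [1, [0.5, -1.2, -16], 0], [1, [0.5, -1.2, -16], 0], [1, [0.5, -1.2, -16], 0], [1, [0.5, -1.2, -16], 0]]}}

```text
t: 47.23
ee_pos: [452.9, 6.6, 122.6]
orientation: [-1.727, -2.624, 0.002]
ft_force: [-3.0, -3.2, 7.5]
width: 10.0
grasp_force: 30.0
```

Call:
{"fn": "servo_tool", "kwargs": {"plan": [[1, [0, 0, 0], 0], [1, [0, 0, 0], 0]]}}

```text
t: 47.4
ee_pos: [453.0, 6.6, 122.6]
orientation: [-1.727, -2.624, 0.002]
ft_force: [-3.1, -3.6, 7.6]
width: 9.8
grasp_force: 30.0
```

Call:
{"fn": "servo_tool", "kwargs": {"plan": [[1, [0, 0, 0], -7], [1, [0, 0, 0], -14], [1, [0, 0, 0], -21], [1, [0, 0, 0], -28], [1, [0, 0, 0], -35], [1, [0, 0, 0], -42], [1, [0, 0, 0], -49], [1, [0, 0, 0], -56], [1, [0, 0, 0], -60.5], [1, [0, 0, 0], -60.5]]}}

```text
t: 48.23
ee_pos: [452.8, 6.6, 122.6]
orientation: [-2.817, -1.391, 0.003]
ft_force: [-4.4, -2.4, 8.6]
width: 9.9
grasp_force: 30.0
```

Call:
{"fn": "servo_tool", "kwargs": {"plan": [[1, [0, 0, 0], 0], [1, [0, 0, 0], 0], [0.4, [0, 0, 0], 0], [0.4, [0, 0, 0], 0], [0.4, [0, 0, 0], 0], [0.4, [0, 0, 0], 0], [0.4, [0, 0, 10], 0], [0.4, [0, 0, 40], 0], [0.4, [0, 0, 76], 0], [0.4, [0, 0, 76], 0]]}}

```text
t: 49.07
ee_pos: [457.0, 6.9, 203.8]
orientation: [2.81, 1.395, 0.013]
ft_force: [1.2, -0.4, 0.7]
width: 52.0
grasp_force: 0.0
```

Call:
{"fn": "servo_tool", "kwargs": {"plan": [[0.5, [23, 16, 0], 7], [0.5, [46, 32, 0], 14], [0.5, [69, 48, 0], 21], [0.5, [92, 64, 0], 28], [0.5, [115, 80, 0], 35], [0.5, [138, 96, 0], 42], [0.5, [161, 112, 0], 49], [0.5, [184, 128, 0], 56], [0.5, [206.5, 142.4, 0], 60.5], [0.5, [206.5, 142.4, 0], 60.5]]}}

```text
t: 49.9
ee_pos: [663.6, 151.9, 198.6]
orientation: [1.719, 2.627, 0.005]
ft_force: [-1.2, -0.2, -0.9]
width: 43.7
grasp_force: 0.0
```

Call:
{"fn": "servo_tool", "kwargs": {"plan": [[0.5, [0, 0, 0], 0], [0.5, [0, 0, -20], 0], [0.5, [0, 0, -50], 0], [0.5, [0, 0, -60], 0], [0.5, [0, 0, -60], 0], [0.5, [0, 0, -60], 0]]}}

```text
t: 50.4
ee_pos: [659.3, 148.8, 138.2]
orientation: [-1.728, -2.622, 0.002]
ft_force: [-0.2, -0.2, -0.6]
width: 44.2
grasp_force: 0.0
```

Run:
```python
from fit import *
o=ctrl.get_obs(); print(o['ee_pos'],o['orientation'])
im=snap('top','m'); im2=snap('side','m')
cv2.imwrite('pics/m.png',np.hstack([cv2.resize(im[160:210,220:290],(420,300),interpolation=2),cv2.resize(im2[140:230,170:290],(380,300),interpolation=2)]))
```

```text
[659.33549096 148.82894738 138.18580784] [-1.72804681e+00 -2.62229872e+00  1.77081736e-03]
```

View pics/m.png

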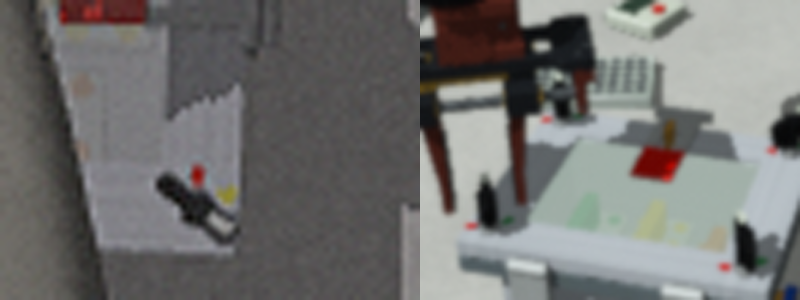

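Wing A points from (165,185) to (228,230), about −125.5°, so it is at the green mark. Now C.

Call:
{"fn": "servo_tool", "kwargs": {"plan": [[0.5, [0, 0, -16], 0], [0.5, [0, 0, -16], 0], [1, [0, 0, -16], 0], [1, [0, 0, -16], 0], [1, [0, 0, -16], 0], [1, [0, 0, -16], 0], [1, [0, 0, -16], 0], [1, [0, 0, -16], 0], [1, [0, 0, -16], 0], [1, [0, 0, -16], 0]]}}

```text
t: 51.33
ee_pos: [659.8, 149.2, 122.6]
orientation: [-1.727, -2.624, 0.001]
ft_force: [-3.1, -0.9, 6.1]
width: 9.6
grasp_force: 30.0
```

Call:
{"fn": "servo_tool", "kwargs": {"plan": [[1, [0, 0, 0], 0], [1, [0, 0, 0], 0]]}}

```text
t: 51.5
ee_pos: [659.8, 149.2, 122.6]
orientation: [-1.727, -2.624, 0.001]
ft_force: [-3.1, -1.3, 4.8]
width: 9.7
grasp_force: 30.0
```

Call:
{"fn": "servo_tool", "kwargs": {"plan": [[1, [0, 0, 0], -7], [1, [0, 0, 0], -14], [1, [0, 0, 0], -21], [1, [0, 0, 0], -28], [1, [0, 0, 0], -35], [1, [0, 0, 0], -42], [1, [0, 0, 0], -49], [1, [0, 0, 0], -56], [1, [0, 0, 0], -60.5], [1, [0, 0, 0], -60.5]]}}

```text
t: 52.33
ee_pos: [660.0, 149.2, 122.6]
orientation: [2.817, 1.39, -0.0]
ft_force: [-3.2, -1.7, 6.0]
width: 9.5
grasp_force: 30.0
```

Call:
{"fn": "servo_tool", "kwargs": {"plan": [[1, [0, 0, 0], 0], [1, [0, 0, 0], 0], [1, [0, 0, 0], 0]]}}

```text
t: 52.58
ee_pos: [660.0, 149.1, 122.6]
orientation: [2.814, 1.396, -0.0]
ft_force: [-3.2, -1.6, 5.4]
width: 9.7
grasp_force: 30.0
```

Release C, then go to B.

Call:
{"fn": "servo_tool", "kwargs": {"plan": [[0.4, [0, 0, 0], 0], [0.4, [0, 0, 0], 0], [0.4, [0, 0, 0], 0], [0.4, [0, 0, 0], 0], [0.4, [0, 0, 10], 0], [0.4, [0, 0, 40], 0], [0.4, [0, 0, 76], 0], [0.4, [0, 0, 76], 0]]}}

```text
t: 53.25
ee_pos: [663.9, 150.2, 205.9]
orientation: [2.812, 1.395, 0.017]
ft_force: [1.4, -0.2, 0.8]
width: 52.3
grasp_force: 0.0
```

Call:
{"fn": "servo_tool", "kwargs": {"plan": [[0.5, [-1, -17, 0], 7], [0.5, [-2, -34, 0], 14], [0.5, [-3, -51, 0], 21], [0.5, [-4, -68, 0], 28], [0.5, [-5, -85, 0], 35], [0.5, [-6, -102, 0], 42], [0.5, [-7, -119, 0], 49], [0.5, [-7, -136, 0], 56], [0.5, [-7, -152, 0], 60.5], [0.5, [-7, -152, 0], 60.5]]}}

```text
t: 54.08
ee_pos: [653.3, -5.1, 198.8]
orientation: [1.726, 2.624, -0.0]
ft_force: [0.1, -0.5, -0.0]
width: 43.7
grasp_force: 0.0
```

Call:
{"fn": "servo_tool", "kwargs": {"plan": [[0.5, [0, 0, 0], 0], [0.5, [0, 0, -20], 0], [0.5, [0, 0, -50], 0], [0.5, [0, 0, -60], 0], [0.5, [0, 0, -60], 0], [0.5, [0, 0, -60], 0]]}}

```text
t: 54.58
ee_pos: [653.0, -1.9, 138.1]
orientation: [-1.727, -2.623, 0.001]
ft_force: [0.2, 0.2, 0.4]
width: 44.0
grasp_force: 0.0
```

Call:
{"fn": "servo_tool", "kwargs": {"plan": [[0.5, [0, -0.5, -16], 0], [0.5, [0, -0.5, -16], 0], [1, [0, -0.5, -16], 0], [1, [0, -0.5, -16], 0], [1, [0, -0.5, -16], 0], [1, [0, -0.5, -16], 0], [1, [0, -0.5, -16], 0], [1, [0, -0.5, -16], 0], [1, [0, -0.5, -16], 0], [1, [0, -0.5, -16], 0]]}}

```text
t: 55.42
ee_pos: [652.9, -3.4, 122.7]
orientation: [-1.728, -2.624, 0.001]
ft_force: [-3.1, -1.1, 5.7]
width: 10.1
grasp_force: 30.0
```

Call:
{"fn": "servo_tool", "kwargs": {"plan": [[1, [0, 0, 0], 0], [1, [0, 0, 0], 0]]}}

```text
t: 55.58
ee_pos: [652.9, -3.4, 122.7]
orientation: [-1.728, -2.624, 0.001]
ft_force: [-2.7, -1.0, 5.6]
width: 10.3
grasp_force: 30.0
```

Call:
{"fn": "servo_tool", "kwargs": {"plan": [[1, [0, 0, 0], -7], [1, [0, 0, 0], -14], [1, [0, 0, 0], -21], [1, [0, 0, 0], -28], [1, [0, 0, 0], -35], [1, [0, 0, 0], -42], [1, [0, 0, 0], -49], [1, [0, 0, 0], -56], [1, [0, 0, 0], -60.5], [1, [0, 0, 0], -60.5]]}}

```text
t: 56.42
ee_pos: [652.3, -3.3, 122.7]
orientation: [-2.817, -1.39, 0.002]
ft_force: [-5.3, -0.6, 7.4]
width: 9.7
grasp_force: 30.0
```

Call:
{"fn": "servo_tool", "kwargs": {"plan": [[1, [0, 0, 0], 0], [1, [0, 0, 0], 0], [1, [0, 0, 0], 0]]}}

```text
t: 56.67
ee_pos: [652.3, -3.3, 122.6]
orientation: [-2.814, -1.396, 0.002]
ft_force: [-5.2, -1.4, 8.0]
width: 9.8
grasp_force: 30.0
```

Call:
{"fn": "servo_tool", "kwargs": {"plan": [[0.4, [0, 0, 0], 0], [0.4, [0, 0, 0], 0], [0.4, [0, 0, 0], 0], [0.4, [0, 0, 0], 0], [0.4, [0, 0, 10], 0], [0.4, [0, 0, 40], 0], [0.4, [0, 0, 76], 0], [0.4, [0, 0, 76], 0]]}}

```text
t: 57.33
ee_pos: [657.0, -3.2, 205.6]
orientation: [2.81, 1.394, 0.015]
ft_force: [2.3, -0.7, 1.1]
width: 52.3
grasp_force: 0.0
```

Call:
{"fn": "servo_tool", "kwargs": {"plan": [[0.5, [-21, 18, 0], 7], [0.5, [-43, 36, 0], 14], [0.5, [-64, 54, 0], 21], [0.5, [-86, 72, 0], 28], [0.5, [-107, 90, 0], 35], [0.5, [-129, 108, 0], 42], [0.5, [-150, 125, 0], 49], [0.5, [-172, 143, 0], 56], [0.5, [-193, 161, 0], 60.5], [0.5, [-193, 161, 0], 60.5]]}}

```text
t: 58.17
ee_pos: [456.7, 159.6, 198.5]
orientation: [-1.719, -2.628, 0.001]
ft_force: [-0.1, 0.4, 0.4]
width: 43.8
grasp_force: 0.0
```

Call:
{"fn": "servo_tool", "kwargs": {"plan": [[0.5, [0, 0, 0], 0], [0.5, [0, 0, -20], 0], [0.5, [0, 0, -50], 0], [0.5, [0, 0, -60], 0], [0.5, [0, 0, -60], 0], [0.5, [0, 0, -60], 0]]}}

```text
t: 58.67
ee_pos: [460.5, 157.4, 138.2]
orientation: [-1.729, -2.622, 0.001]
ft_force: [-0.6, -0.4, -0.4]
width: 43.9
grasp_force: 0.0
```

Call:
{"fn": "servo_tool", "kwargs": {"plan": [[0.5, [-0.5, 0.5, -16], 0], [0.5, [-0.5, 0.5, -16], 0], [1, [-0.5, 0.5, -16], 0], [1, [-0.5, 0.5, -16], 0], [1, [-0.5, 0.5, -16], 0], [1, [-0.5, 0.5, -16], 0], [1, [-0.5, 0.5, -16], 0], [1, [-0.5, 0.5, -16], 0], [1, [-0.5, 0.5, -16], 0], [1, [-0.5, 0.5, -16], 0]]}}

```text
t: 59.5
ee_pos: [460.1, 158.5, 122.6]
orientation: [1.727, 2.623, 0.001]
ft_force: [0.9, 0.1, 4.8]
width: 9.9
grasp_force: 30.0
```

Call:
{"fn": "servo_tool", "kwargs": {"plan": [[1, [0, 0, 0], 0], [1, [0, 0, 0], 0]]}}

```text
t: 59.67
ee_pos: [460.1, 158.5, 122.6]
orientation: [1.727, 2.623, 0.001]
ft_force: [0.8, 0.9, 6.0]
width: 9.8
grasp_force: 30.0
```

Call:
{"fn": "servo_tool", "kwargs": {"plan": [[1, [0, 0, 0], -7], [1, [0, 0, 0], -14], [1, [0, 0, 0], -21], [1, [0, 0, 0], -28], [1, [0, 0, 0], -35], [1, [0, 0, 0], -42], [1, [0, 0, 0], -49], [1, [0, 0, 0], -56], [1, [0, 0, 0], -60.5], [1, [0, 0, 0], -60.5]]}}

```text
t: 60.5
ee_pos: [460.0, 158.5, 122.6]
orientation: [2.817, 1.39, 0.002]
ft_force: [1.0, -0.9, 5.0]
width: 10.1
grasp_force: 30.0
```

Call:
{"fn": "servo_tool", "kwargs": {"plan": [[1, [0, 0, 0], 0], [1, [0, 0, 0], 0], [1, [0, 0, 0], 0]]}}

```text
t: 60.75
ee_pos: [460.1, 158.5, 122.6]
orientation: [2.814, 1.396, 0.002]
ft_force: [-0.0, 0.6, 5.6]
width: 10.0
grasp_force: 30.0
```

Call:
{"fn": "servo_tool", "kwargs": {"plan": [[0.4, [0, 0, 0], 0], [0.4, [0, 0, 0], 0], [0.4, [0, 0, 0], 0], [0.4, [0, 0, 0], 0], [0.4, [0, 0, 10], 0], [0.4, [0, 0, 40], 0], [0.4, [0, 0, 76], 0], [0.4, [0, 0, 100], 0]]}}

```text
t: 61.42
ee_pos: [460.0, 158.5, 225.0]
orientation: [2.814, 1.397, 0.002]
ft_force: [1.0, 0.0, 1.1]
width: 52.2
grasp_force: 0.0
```

Call:
{"fn": "servo_tool", "kwargs": {"plan": [[0.4, [-5, -35, 20], 0], [0.4, [-10, -70, 40], 0], [0.4, [-15, -105, 60], 0], [0.4, [-20, -140, 60], 0], [0.4, [-20, -175, 60], 0], [0.4, [-20, -210, 60], 0], [0.4, [-20, -245, 60], 0], [0.4, [-20, -280, 60], 0], [0.4, [-20, -315, 60], 0], [0.4, [-20, -350, 60], 0]]}}

```text
t: 62.25
ee_pos: [439.0, -193.4, 282.9]
orientation: [2.814, 1.396, 0.0]
ft_force: [0.8, 0.2, -0.0]
width: 52.6
grasp_force: 0.0
```

Call:
{"fn": "servo_tool", "kwargs": {"plan": [[0.4, [0, -20, 0], 0], [0.4, [0, -20, 0], 0], [0.4, [0, -20, 0], 0]]}}

```text
t: 62.5
ee_pos: [439.2, -212.3, 282.4]
orientation: [-2.816, -1.393, -0.0]
ft_force: [-0.8, 0.8, -0.0]
width: 52.6
grasp_force: 0.0
```

Run:
```python
from fit import *
im=snap('top','n'); im2=snap('side','n')
cv2.imwrite('pics/n.png',np.hstack([cv2.resize(im[100:205,175:300],(500,420),interpolation=2),cv2.resize(im2[140:230,175:285],(300,420),interpolation=2)]))
```

```text
(no output)
```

View pics/n.png

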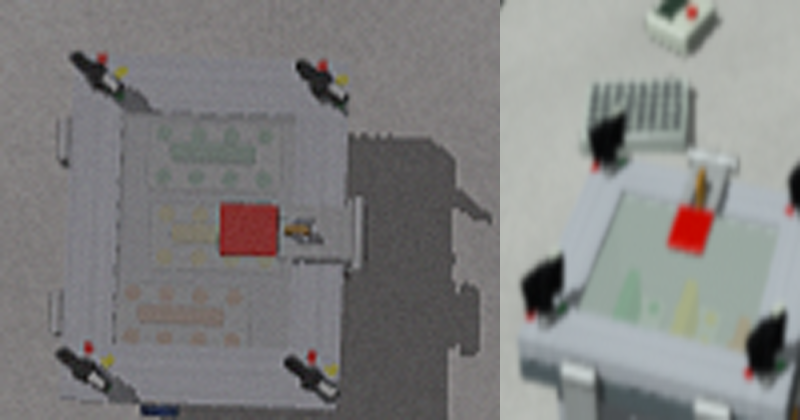

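All four wings lie over their green marks (about 100,75, 325,85, 95,375 and 315,378). The hasp is flat and the three carriers are inside, so I hand in.

```bash
python3 -c "
from workcell import ctrl
print(ctrl.close_job())"
```

```text
the job is handed in; nothing more can be done
None
```

The job is handed in at about 62 s: the three carriers stand in the chamber, the lid is shut, the hasp is over its catch, and all four wing screws were tightened in two cross-order rounds (a, c, b, d) to the green mark; two brief finger presses reached 44 N (setting down yellow) and 65 N (flattening the hasp), and the orange carrier got nudged inside the chamber but still stands.

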